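# Load a tissue roll into the bench stand on its sprung spindle

### The job

Take the roll of repair tissue, already on its spring-loaded spindle, from the foam pad and fit it in the roll stand: set one pin in a cup, press the spindle against its spring until the other pin passes the rim of its cup, and let it spring home. Leave it level, held by its spring between the two cups. Feel your way and do not force it against the stand (never press over 20 N), and leave the small things round about where they lie.

Things in the scene. Friction and masses are not known exactly. Their poses are not given: they have to be found in the camera images.
- roll_center (a point): Centre of the roll of off-white tissue to grasp: firm cylinder 48 mm in diameter, 54 mm long, lying on the foam pad (centre 24 mm above it). y = its axis, towards the sprung end; grasp across y. It was pushed on its spindle by hand: the spindle's middle lies up to 10 mm off the roll's centre, either way along y. This is not reported; see or feel it. The roll does not slip on it under 25 N.
- roll: The roll with its spindle (0.13 to 0.24 kg), origin and axes as roll_center. Spindle: 18 mm aluminium tube with a 10 mm steel pin, ball-ended, at each end. From the spindle's middle to -y the tube ends at 52 mm, the fixed pin at 70; to +y the tube ends at 44 mm, the free sprung pin at 74. The sprung pin (knurled collar) goes 16 mm into the tube, then is solid; spring 2.5 N plus 0.5 N per mm.
- cup_line (a point): Middle between the stand's two cups, 75 mm above the worktop; y runs from cup to cup, z up. Cups: alike steel rings on the inner faces of the cheeks, bore 14 mm, outside 24 mm, 8 mm deep; floors at y = +70 and -70 mm, rims at +62 and -62. Either pin fits either cup. Seated, the sprung pin stays pressed in 4 mm; to pass a rim level it must be pressed in over 12 mm.
- stand: Grey steel roll stand, heavy, does not move: base 112 x 166 x 14 mm, two cheeks 8 mm thick, 140 mm apart inside, with rounded tops 91 mm above the worktop (16 mm above the cup line). A toothed tear bar in front (-x) and two rods between the cheeks stay below 46 mm. Origin at the centre of its underside; axes as cup_line.
- foam_pad_rear: Off-white foam pad 113 x 154 x 14 mm on which the roll lies; origin at the centre of its underside. Fixed.
- petri_dish: Bystander: round glass dish, 69 mm across, 17 mm high; origin at the centre of its underside.
- loupe: Bystander: folding pocket loupe, 27 x 42 x 13 mm, in front of the foam pad; origin at the centre of its underside.
- tweezers: Bystander: steel tweezers 16 x 122 x 9 mm behind the stand; origin at the centre of the underside, long axis y.
- pencil: Bystander: yellow pencil 136 mm long, 7 mm thick, at the worktop's front edge; origin at the centre of its underside, long axis y.

How it is judged:
By the outcome, as a careful person would: the job done as asked, in the order asked, and still so for the second after the job is handed in, with the robot touching nothing.
It also fails if it takes over 58 s, if anything falls off the work surface, if the arm or the gripper's body presses on something with over 40 N, if the wrist force passes 120 N, or if a joint passes its speed limit or range.

### The arm

A 6-joint arm with a two-finger parallel gripper is mounted at the origin on a cart in front of the work surface, level with it; the furniture and walls round the work are solid. World frame = base frame: x ahead of the robot, y to its left, z up, the work surface at z = 0. Lengths are in m, angles in rad, forces in N, time in s.
With the tool pointing down it reaches from about 0.35 to 0.975 m from the base axis. Payload 4.9 kg.
Tool frame: the origin (TCP) lies on the mounting face of the last link; the fingertips stand 173 mm ahead of it and the grasp point (between the pads) lies 155 mm ahead of it; z points along the fingers, y is the direction in which the jaws open and shut (so a half turn about z gives the same grasp; the last joint's range is limited). The gripper opens to 85 mm and grips with 20 to 120 N. Pads are 22 mm wide; open, the fingers measure 114 mm over their backs; the gripper's body (76 mm by 85 mm) begins 54 mm behind the grasp point. The pads swing forward as they close: fully open they stand 13 mm farther back than shut.
Start: joints at [-1.432, 0.053, 1.613, -0, 1.476, -0.119], TCP at [0.159, -0.604, 0.405] pointing down, gripper open.
Joint ranges: [-3.01, 3.01], [-1.01, 2.22], [0.06, 2.58], [-1.02, 4.17], [0.09, 2.62], [-3.14, 3.14]. Speed limits (rad/s): [2.57, 2.57, 3.14, 3.14, 3.14, 3.14].

### API

Orientations are given as a rotation vector (axis times angle).
In Python, from station import ctrl gives the robot as it stands. The module is installed in compiled form; this text tells all that it offers.
- The arm moves only by the tool jog_arm, never from a script. Its argument "steps" is a list of rows, each a list of 2 entries, a list of its own where there are three numbers: the shift along the tool's x, y, z in cm, then the turn, a rotation vector about the tool's x, y, z in degrees. In form: [[[tx, ty, tz], [rx, ry, rz]], ...]. A call has 1 to 8 rows; each row shifts and turns the pose as measured when the row begins, along the tool's axes as they then stand; what a row does not reach is not made up. A row lasts 1/10 s, in which the tool goes at most 50 mm and 8.59 degrees, less where a joint would pass 70% of its speed; a pose out of reach is approached as far as the arm can. A call is refused whole if a number of a shift passes 5 or a number of a turn 8.59, either way. A call with a gripper value outside its range is refused whole. "fingers" is the gripper command: -1 is shut, 1 is fully open, values between are in proportion, set as the call begins (left out, the last holds). The fingers move at their own pace and stop on an object; "grip_force" is the grip in N (left out, the last holds). Time passes only in rows, so rows that do not move let the fingers close. It gives the time, the measured TCP pose, the force and the opening at its end, in the units of the state.
- ctrl.get_obs(): the state, without advancing time (a new reading comes with each control period).
- ctrl.get_image(name): name is "side" or "top" or "wrist"; returns the picture (384x512x3 uint8, red, green, blue); there is no depth.
- ctrl.camera_info(name): a dict with "K" (3x3 intrinsics, pixels), "camera_from_world" (4x4, takes a point from world to camera coordinates). Camera axes: x right, y up, looking along -z (the intrinsics and any distortion apply to the point x, -y, -z); pixel columns grow to the right and rows downward; lengths in m; the calibration is good to about 2 mm. A picture is of the moment at which its call begins: read the wrist's pose just before it. camera_info takes no time and is no camera call; for the wrist camera it gives the pose at the moment of the call.
- ctrl.finish_job(): hands the job in, once; it reports no verdict.
The state is a dict: "t": time; "q": joint angles; "dq": joint speeds; "effort": joint torques, N m; "tool_pos": TCP position; "tool_rot": TCP orientation; "contact_force": force on the tool from outside, world axes, zero at the start; "wrist_torque": the same for the moment, N m; "opening": finger opening in m.
Only numpy, scipy, OpenCV 4.12 (cv2) and the standard library are available. Lean on these libraries where they do the work, as an engineer would, in place of code of your own. Each camera call takes 0.05 s, during which the arm holds its last target.

## Working session

There is one attempt and no reset: what is moved stays moved. The work goes in short steps, Python scripts to look and compute and a tool call to move; the robot and the scene stay as the last step left them, time stands still between calls to the robot, and variables do not carry over. Pictures are saved under pics/ and viewed, and the job is handed in when it is done.

Besides the shell and the picture viewer there is one more tool, called after ">>>" by a JSON object that holds its "fn" and its "kwargs", one argument or row to a line. jog_arm: Moves the arm, as the interface text tells. Its arguments: {"type":"object","properties":{"steps":{"type":"array","items":{"type":"array"}},"fingers":{"type":"number"},"grip_force":{"type":"number"}},"required":["steps"]}

```bash
mkdir -p pics; ls; python3 - <<'E'
from station import ctrl
import cv2,numpy as np
o=ctrl.get_obs();print({k:np.round(v,3) for k,v in o.items()})
for n in("side","top","wrist"):
    c=ctrl.camera_info(n);print(n,{k:(np.round(v,4).tolist() if not isinstance(v,str) else v) for k,v in c.items()})
    im=ctrl.get_image(n);cv2.imwrite(f"pics/{n}0.png",im[:,:,::-1])
E
```

```text
pics
{'t': np.float64(0.0), 'q': array([-1.432,  0.053,  1.614, -0.   ,  1.476, -0.119]), 'dq': array([-0.001,  0.001, -0.001,  0.001,  0.001, -0.   ]), 'effort': array([-1.0000e-03, -3.9368e+01, -3.7018e+01, -0.0000e+00,  7.0000e-03,
       -0.0000e+00]), 'tool_pos': array([ 0.159, -0.604,  0.403]), 'tool_rot': array([-3.113, -0.404,  0.   ]), 'contact_force': array([ 0.08 ,  1.288, -0.268]), 'wrist_torque': array([ 0.049, -0.049,  0.009]), 'opening': np.float64(0.085)}
side {'K': [[426.9546, 0.0, 267.9724], [0.0, 426.9546, 188.7236], [0.0, 0.0, 1.0]], 'camera_from_world': [[-0.9984, 0.0521, -0.0216, 0.4914], [-0.0421, -0.4349, 0.8995, -0.0739], [0.0375, 0.899, 0.4364, -0.8682], [0.0, 0.0, 0.0, 1.0]]}
top {'K': [[488.3364, 0.0, 254.5086], [0.0, 488.3364, 198.2747], [0.0, 0.0, 1.0]], 'camera_from_world': [[-0.0179, -0.9997, -0.0174, -0.0453], [0.9977, -0.019, 0.0655, -0.4984], [-0.0658, -0.0161, 0.9977, -0.9274], [0.0, 0.0, 0.0, 1.0]]}
wrist {'K': [[296.8805, 0.0, 257.8896], [0.0, 296.8805, 190.4927], [0.0, 0.0, 1.0]], 'camera_from_world': [[0.2556, -0.9668, -0.0018, -0.6243], [0.9169, 0.243, -0.3164, 0.0408], [0.3064, 0.0793, 0.9486, -0.3796], [0.0, 0.0, 0.0, 1.0]]}
```

View pics/side0.png

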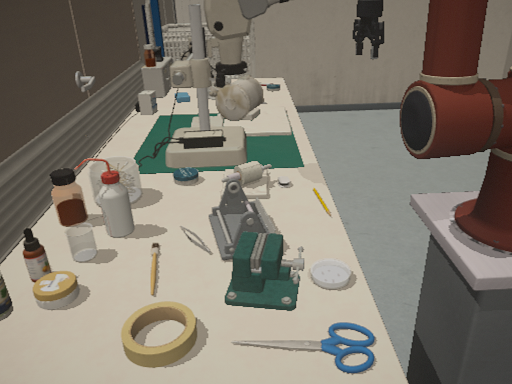

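View pics/top0.png

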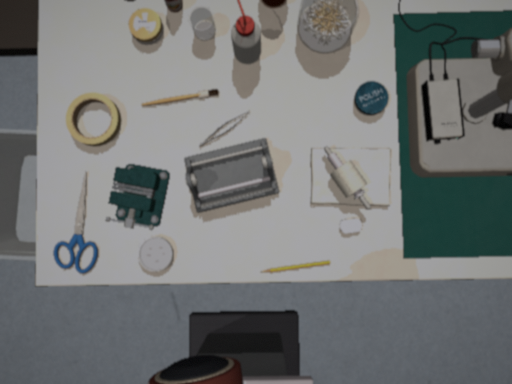

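View pics/wrist0.png

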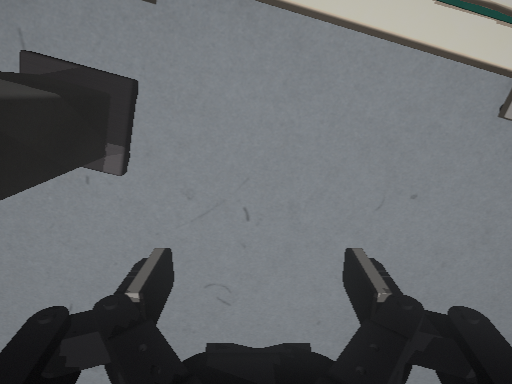

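The top view shows the stand near (231,175), the roll on its pad near (348,178), the dish at (156,254), loupe (350,226), pencil (297,266) and tweezers (225,128). I'll enlarge the stand and roll.

```bash
python3 - <<'E'
import cv2
a=cv2.imread("pics/top0.png")
cv2.imwrite("pics/topc.png",cv2.resize(a[125:245,175:400],None,fx=3.5,fy=3.5,interpolation=cv2.INTER_CUBIC))
a=cv2.imread("pics/side0.png")
cv2.imwrite("pics/sidec.png",cv2.resize(a[150:270,180:340],None,fx=5,fy=5,interpolation=cv2.INTER_CUBIC))
E
```

```text
(no output)
```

View pics/topc.png

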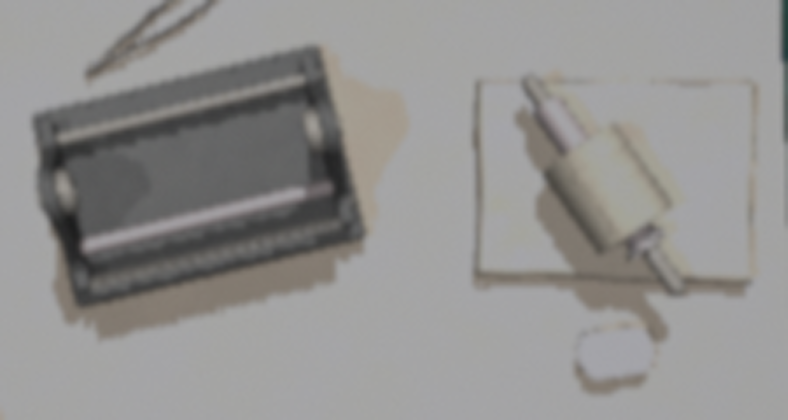

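View pics/sidec.png

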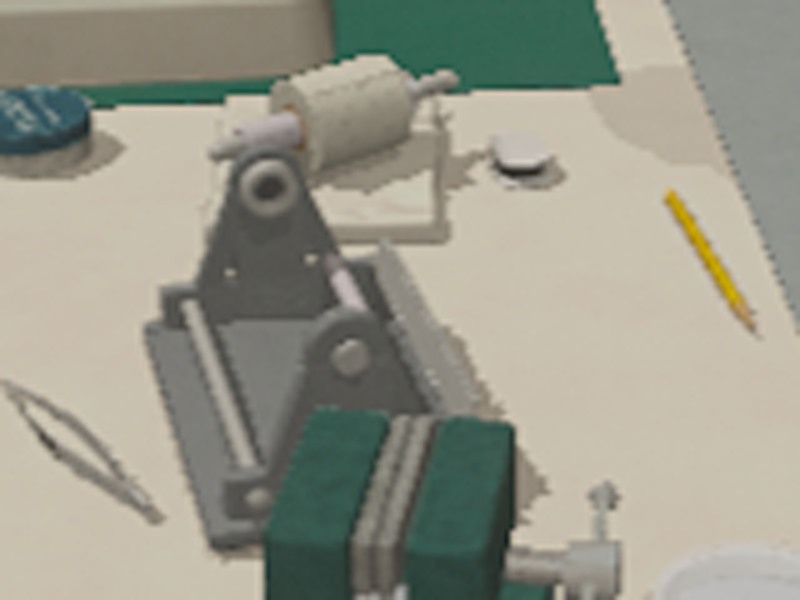

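The roll's long bare tube and short pin (the fixed end) point to upper left at crop (530,80). The short tube, collar and long sprung pin point to lower right at (680,290). The stand's cups are near crop (65,190) and (318,130).

```bash
cat > h.py <<'E'
import numpy as np,cv2,json
from station import ctrl
from scipy.spatial.transform import Rotation as R
def ray(c,u,v):
    K=np.array(c["K"]);T=np.array(c["camera_from_world"])
    d=np.linalg.solve(K,[u,v,1.]);d=np.array([d[0],-d[1],-d[2]])
    Rm=T[:3,:3];return -Rm.T@T[:3,3],Rm.T@d
def onz(c,u,v,z):
    o,d=ray(c,u,v);return o+d*(z-o[2])/d[2]
def proj(c,p):
    T=np.array(c["camera_from_world"]);q=T[:3,:3]@np.array(p)+T[:3,3];q=np.array([q[0],-q[1],-q[2]])
    w=np.array(c["K"])@q;return w[:2]/w[2]
def tri(*crs):
    A=0;b=0
    for c,u,v in crs:
        o,d=ray(c,u,v);d/=np.linalg.norm(d);P=np.eye(3)-np.outer(d,d);A=A+P;b=b+P@o
    x=np.linalg.solve(A,b);return x,[np.linalg.norm((np.eye(3)-np.outer(d/np.linalg.norm(d),d/np.linalg.norm(d)))@(x-o)) for o,d in[ray(*k) for k in crs]]
def snap(name,fn):
    c=ctrl.camera_info(name);im=ctrl.get_image(name);cv2.imwrite("pics/"+fn+".png",im[:,:,::-1])
    json.dump({k:np.array(v).tolist() for k,v in c.items() if k in("K","camera_from_world")},open("pics/"+fn+".json","w"));return c,im
def load(fn): return json.load(open("pics/"+fn+".json"))
def state():
    o=ctrl.get_obs();Rm=R.from_rotvec(o["tool_rot"]).as_matrix();return o,np.array(o["tool_pos"]),Rm
def plan(p,Rt):
    """step from now to target tcp p, rotation Rt, in tool axes cm/deg"""
    o,p0,R0=state()
    print("t",round(float(o["t"]),2),"tcp",p0.round(4),"F",np.round(o["contact_force"],2),"M",np.round(o["wrist_torque"],2),"open",round(float(o["opening"]),4))
    print("shift cm",(R0.T@(p-p0)*100).round(2),"turn deg",np.degrees(R.from_matrix(R0.T@Rt).as_rotvec()).round(2))
E
python3 - <<'E'
from h import *
c=ctrl.camera_info("top")
f=lambda u,v,z:onz(c,175+u/3.5,125+v/3.5,z).round(4)
print("roll tips",f(530,78,.038),f(683,290,.038))
print("roll ends", f(580,150,.038),f(640,222,.038))
print("cups",f(60,190,.075),f(318,130,.075))
print("base corners",[f(*k,.014) for k in((35,115),(320,47),(362,235),(80,303))])
print("pad",[f(*k,.014) for k in((476,80),(755,82),(750,282),(475,275))])
print("dish",onz(c,156,254,.0),"loupe",f(615,353,0.01),"pencil",onz(c,297,266,0))
o,p,Rm=state();print(Rm.round(3))
T=np.array(ctrl.camera_info("wrist")["camera_from_world"]);cp=-T[:3,:3].T@T[:3,3];print("cam in tool",Rm.T@(cp-p),"\n",T[:3,:3]@Rm)
E
```

```text
roll tips [ 0.5903 -0.1928  0.038 ] [ 0.4739 -0.2715  0.038 ]
roll ends [ 0.5505 -0.2186  0.038 ] [ 0.5109 -0.2497  0.038 ]
cups [0.5304 0.0574 0.075 ] [ 0.5591 -0.0772  0.075 ]
base corners [array([0.5793, 0.0798, 0.014 ]), array([ 0.6142, -0.0798,  0.014 ]), array([ 0.5087, -0.1009,  0.014 ]), array([0.4739, 0.0557, 0.014 ])]
pad [array([ 0.5938, -0.1661,  0.014 ]), array([ 0.5895, -0.3203,  0.014 ]), array([ 0.4786, -0.3136,  0.014 ]), array([ 0.4853, -0.1628,  0.014 ])]
dish [0.39298534 0.1405037  0.        ] loupe [ 0.441  -0.2391  0.01  ] pencil [ 0.36508385 -0.13443622  0.        ]
[[ 0.967  0.255 -0.   ]
 [ 0.255 -0.967  0.002]
 [ 0.    -0.002 -1.   ]]
cam in tool [0.08184727 0.00024033 0.031722  ] 
 [[ 7.25678919e-04  9.99999732e-01 -9.46873164e-05]
 [ 9.48541435e-01 -6.58353738e-04  3.16652354e-01]
 [ 3.16652207e-01 -3.19602781e-04 -9.48541658e-01]]
```

The measured sizes agree: spindle tips 141 mm apart (144 expected) and stand 166 by 107 mm. The stand's y axis is turned about 12°. Next I'll move the wrist camera over the roll.

```bash
cat >> h.py <<'E'
def down(yaw): # tool pointing down with tool x at yaw deg
    a=np.radians(yaw);x=np.array([np.cos(a),np.sin(a),0]);z=np.array([0,0,-1.]);return np.c_[x,np.cross(z,x),z]
E
python3 -c "
from h import *
plan(np.array([.525,-.24,.28]),down(35))"
```

```text
t 0.15 tcp [ 0.1593 -0.6041  0.4037] F [-0.17 -0.09 -0.15] M [-0.01  0.01  0.06] open 0.0854
shift cm [ 44.64 -25.87  12.42] turn deg [ -0.09  -0.03 -20.23]
```

>>> {"fn": "jog_arm", "kwargs": {
  "steps": [
    [[4,-2.3,0.6],[0,0,0]],
    [[4,-2.3,0.6],[0,0,0]],
    [[4,-2.3,1],[0,0,0]],
    [[4,-2.3,1],[0,0,0]],
    [[4,-2.3,1],[0,0,0]],
    [[4,-2.3,1],[0,0,0]],
    [[4,-2.3,1],[0,0,0]],
    [[4,-2.3,1],[0,0,0]]
  ]
}}

```text
t: 0.95
tool_pos: [0.4269, -0.3396, 0.3284]
tool_rot: [3.117, 0.385, -0.0]
contact_force: [0.4, -0.5, 0.2]
opening: 0.0851
```

```bash
python3 -c "
from h import *
plan(np.array([.525,-.24,.28]),down(35))"
```

```text
t 0.95 tcp [ 0.4269 -0.3396  0.3284] F [ 0.43 -0.48  0.19] M [ 0.   -0.03 -0.  ] open 0.0851
shift cm [11.94 -7.28  4.83] turn deg [  0.05   0.03 -20.91]
```

>>> {"fn": "jog_arm", "kwargs": {
  "steps": [
    [[4,-2.4,1.4],[0,0,0]],
    [[4,-2.4,1.4],[0,0,0]],
    [[4,-2.4,1.8],[0,0,0]],
    [[0,0,0],[0,0,-7]],
    [[0,0,0],[0,0,-7]],
    [[0,0,0],[0,0,-7]],
    [[0,0,0],[0,0,0]]
  ]
}}

```text
t: 1.65
tool_pos: [0.5297, -0.2306, 0.2768]
tool_rot: [-2.979, -0.981, 0.006]
contact_force: [0.0, -0.3, -0.8]
opening: 0.0851
```

```bash
python3 -c "
from h import *
plan(np.array([.525,-.24,.28]),down(35))
snap('wrist','w1');snap('top','t1')
a=cv2.imread('pics/w1.png');cv2.imwrite('pics/w1b.png',cv2.resize(a,None,fx=1.5,fy=1.5,interpolation=cv2.INTER_CUBIC))"
```

```text
t 1.65 tcp [ 0.5297 -0.2306  0.2768] F [ 0.04 -0.33 -0.84] M [-0.03 -0.03  0.01] open 0.0851
shift cm [-0.93  0.48 -0.32] turn deg [-0.33  0.14  1.47]
```

View pics/w1b.png

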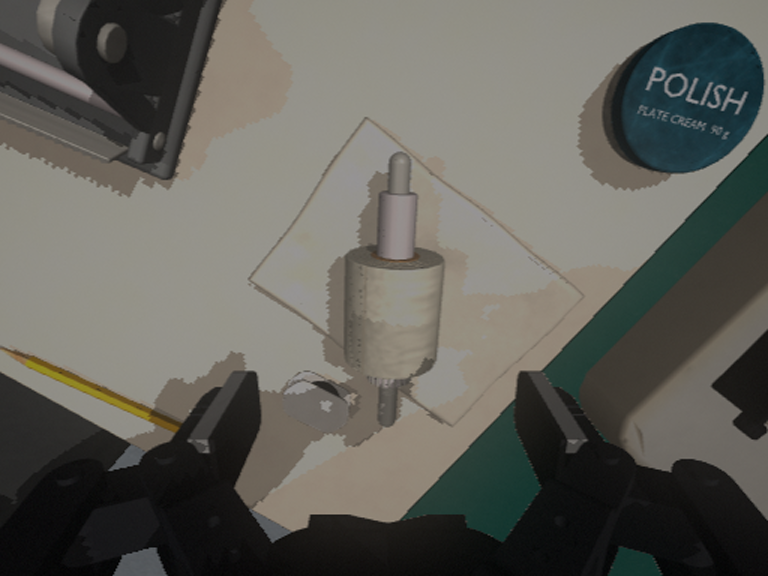

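The wrist view (1.5x) shows the fixed tip at (399,153), tube end about row 193 and fixed-end face near row 258. The near face's widest point is about row 362 and the sprung tip is at (387,425). I'll enlarge it to measure more finely.

```bash
python3 - <<'E'
from h import *
a=cv2.imread('pics/w1.png')[95:290,215:310]
a=cv2.convertScaleAbs(a,alpha=1.3)
b=cv2.resize(a,None,fx=3,fy=3,interpolation=cv2.INTER_CUBIC);print(b.shape)
cv2.imwrite('pics/w1c.png',b)
E
```

```text
(585, 285, 3)
```

View pics/w1c.png

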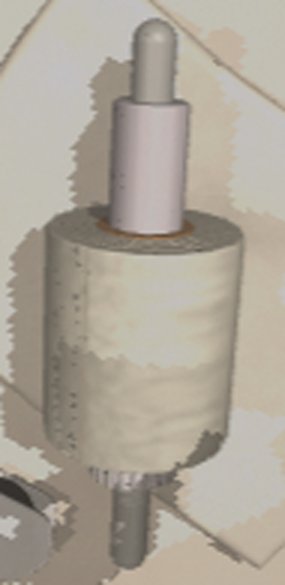

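```bash
python3 - <<'E'
from h import *
c=load('w1')
g=lambda u,v,z:onz(c,215+u/3,95+v/3,z)
ft=g(155,19,.038);st=g(127,568,.038)
fa=g(146,250,.062);fb=g(137,472,.062)
te=[g(114,103,.038),g(190,103,.038)]
print("tips",ft,st,np.linalg.norm(ft-st)); ax=(st-ft)/np.linalg.norm(st-ft);print("ax",ax,"yaw of fixed dir",np.degrees(np.arctan2(-ax[1],-ax[0])))
print("roll",fa,fb,np.linalg.norm(fa-fb))
s=lambda p:(p-ft)@ax*1000
print("along from fixed tip: tube end",s(te[0]),s(te[1]),"roll faces",s(fa),s(fb),"tip",s(st))
tw=np.linalg.norm(te[0]-te[1]);print("tube dia",tw)
l,r=g(44,350,.038),g(237,350,.038);m=(l+r)/2;print("roll mid axis",m,np.linalg.norm(l-r), "lateral off axis",np.cross(ax,m-ft)[2])
E
```

```text
tips [ 0.5927643  -0.19005775  0.038     ] [ 0.47299601 -0.27084358  0.038     ] 0.144467273931125
ax [-0.82903402 -0.55919817  0.        ] yaw of fixed dir 34.00036418001789
roll [ 0.55416216 -0.21611417  0.062     ] [ 0.50983088 -0.24673319  0.062     ] 0.053877510654764565
along from fixed tip: tube end 18.844027054690375 18.070008104973038 roll faces 46.573194545375756 100.44742802442869 tip 144.467273931125
tube dia 0.01741965505184166
roll mid axis [ 0.52700033 -0.23511817  0.038     ] 0.04847272359990321 lateral off axis 0.0005815344091290309
```

The measurement matches what it must be: tips 144.5 mm apart, roll 53.9 mm long and 48.5 mm across, tube 17.4 mm. The roll centre is at (0.532,-0.231) with the axis at 34.0°. It lies 73.5 mm from the fixed tip, so the spindle's middle is offset 3.5 mm towards the fixed end.

```bash
python3 -c "
from h import *
plan(np.array([.5318,-.2312,.192]),down(34))"
```

```text
t 1.75 tcp [ 0.5295 -0.2309  0.277 ] F [0.68 0.61 1.2 ] M [ 0.01  0.03 -0.  ] open 0.0854
shift cm [0.19 0.21 8.5 ] turn deg [-0.32  0.14  2.29]
```

>>> {"fn": "jog_arm", "kwargs": {
  "steps": [
    [[0.2,0.2,0],[-0.3,0.1,2.3]],
    [[0,0,2],[0,0,0]],
    [[0,0,2],[0,0,0]],
    [[0,0,1.5],[0,0,0]],
    [[0,0,0.5],[0,0,0]]
  ]
}}

```text
t: 2.25
tool_pos: [0.5327, -0.2331, 0.2175]
tool_rot: [3.007, 0.896, 0.005]
contact_force: [-1.2, -0.4, -0.8]
opening: 0.0853
```

```bash
python3 -c "
from h import *
plan(np.array([.5318,-.2312,.192]),down(34))"
```

```text
t 2.25 tcp [ 0.5327 -0.2331  0.2175] F [-1.22 -0.38 -0.84] M [0.01 0.01 0.03] open 0.0853
shift cm [ 0.03 -0.22  2.55] turn deg [ 0.28 -0.09 -0.82]
```

>>> {"fn": "jog_arm", "kwargs": {
  "steps": [
    [[0,-0.2,1],[0.2,0,-0.8]],
    [[0,0,1],[0,0,0]],
    [[0,0,0.5],[0,0,0]],
    [[0,0,0],[0,0,0]]
  ]
}}

```text
t: 2.65
tool_pos: [0.5315, -0.2317, 0.1907]
tool_rot: [3.004, 0.917, 0.003]
contact_force: [1.1, 0.1, 0.8]
opening: 0.0852
```

```bash
python3 -c "
from h import *
plan(np.array([.5318,-.2312,.192]),down(34))
snap('wrist','w2')"
```

```text
t 2.65 tcp [ 0.5315 -0.2317  0.1907] F [1.07 0.15 0.82] M [-0.02  0.01 -0.03] open 0.0852
shift cm [ 0.05 -0.02 -0.13] turn deg [ 0.06 -0.09 -0.07]
```

View pics/w2.png

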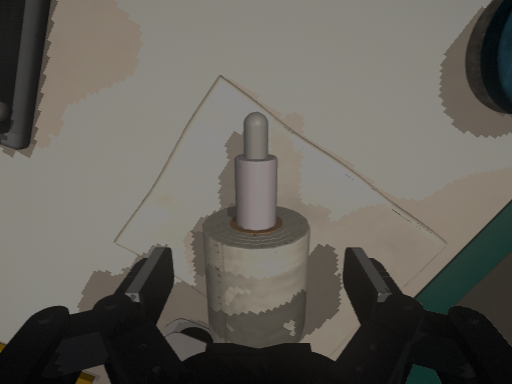

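The roll (columns 203-310) is centred between the pads (173 and 345). Closing.

>>> {"fn": "jog_arm", "kwargs": {
  "steps": [
    [[0,0,-0.1],[0,0,0]],
    [[0,0,0],[0,0,0]],
    [[0,0,0],[0,0,0]],
    [[0,0,0],[0,0,0]],
    [[0,0,0],[0,0,0]],
    [[0,0,0],[0,0,0]],
    [[0,0,0],[0,0,0]]
  ],
  "fingers": -1,
  "grip_force": 70
}}

```text
t: 3.4
tool_pos: [0.5323, -0.232, 0.194]
tool_rot: [3.002, 0.916, 0.007]
contact_force: [-0.1, 0.3, 0.4]
opening: 0.0465
```

>>> {"fn": "jog_arm", "kwargs": {
  "steps": [
    [[0,0,0],[0,0,0]],
    [[0,0,-1],[0,0,0]],
    [[0,0,-2],[0,0,0]],
    [[0,0,-3],[0,0,0]],
    [[0,0,-3],[0,0,0]],
    [[0,0,-2],[0,0,0]],
    [[0,0,0],[0,0,0]]
  ]
}}

```text
t: 4.1
tool_pos: [0.5308, -0.2313, 0.3081]
tool_rot: [-3.004, -0.917, -0.002]
contact_force: [1.0, -0.5, -1.8]
opening: 0.0462
```

```bash
python3 -c "
from h import *
plan(np.array([.5318,-.2312,.292]),down(34))
snap('wrist','w3');snap('side','s3')
a=cv2.imread('pics/s3.png')[80:260,170:350];b=cv2.imread('pics/w3.png')
cv2.imwrite('pics/s3c.png',cv2.resize(a,None,fx=3,fy=3,interpolation=cv2.INTER_CUBIC))
"
```

```text
t 4.1 tcp [ 0.5308 -0.2313  0.3081] F [ 0.99 -0.46 -1.77] M [-0.01 -0.03 -0.01] open 0.0462
shift cm [0.09 0.04 1.61] turn deg [-0.01 -0.06 -0.07]
```

View pics/w3.png

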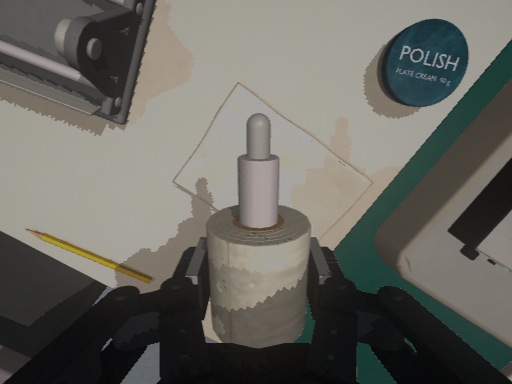

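View pics/s3c.png

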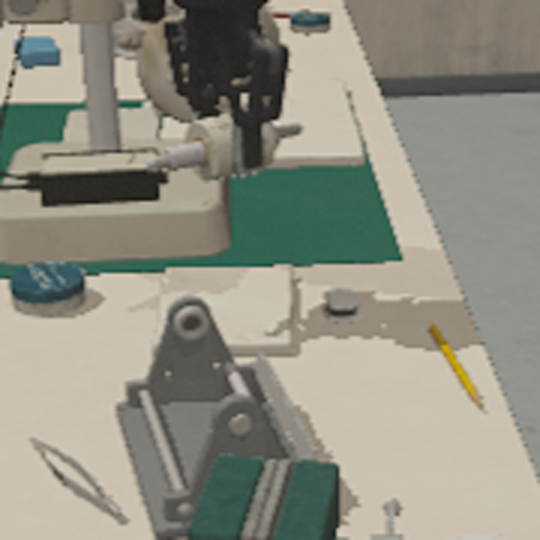

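The roll is held level, with the fixed tip at (259,114) in the wrist view and an opening of 46 mm. I'll raise it a little and carry it to a view over the stand.

```bash
python3 -c "
from h import *
o,p,Rm=state();c=load('w3')
for (u,v,x) in ((259,113,.0735),(258,156,.0555)):
    oo,d=ray(c,u,v); oo=Rm.T@(oo-p); d=Rm.T@d; s=(x-oo[0])/d[0]; print('at x',x,(oo+s*d).round(4))
plan(np.array([.545,-.010,.34]),down(34))"
```

```text
at x 0.0735 [0.0735 0.0026 0.1636]
at x 0.0555 [0.0555 0.0022 0.1571]
t 4.2 tcp [ 0.5299 -0.2308  0.3044] F [-0.26 -0.48 -1.48] M [-0.02  0.03 -0.04] open 0.0465
shift cm [ 13.57 -17.5   -3.49] turn deg [-0.3   0.08 -0.07]
```

```bash
cat >> h.py <<'E'
def tcp_from_cam(c): # TCP pose at the picture, from fixed cam-in-tool
    T=np.array(c["camera_from_world"])
    RcT=np.array([[7.25678919e-04,.999999732,-9.5e-05],[.948541435,-6.58e-04,.316652354],[.316652207,-3.196e-04,-.948541658]])
    Rw=T[:3,:3].T@RcT; cp=-T[:3,:3].T@T[:3,3]
    return cp-Rw@np.array([.08184727,.00024,.031722]),Rw
E
python3 - <<'E'
from h import *
# check of cam in tool at rest now
o,p,Rm=state();T=np.array(ctrl.camera_info("wrist")["camera_from_world"]);cp=-T[:3,:3].T@T[:3,3];print("cam in tool",Rm.T@(cp-p),"\n",(T[:3,:3]@Rm).round(4))
c=load('w3');p,Rm=tcp_from_cam(c);print(p)
for (u,v,x) in ((259,113,.0735),(258,156,.0555)):
    oo,d=ray(c,u,v); oo=Rm.T@(oo-p); d=Rm.T@d; s=(x-oo[0])/d[0]; print('at x',x,(oo+s*d).round(4))
E
```

```text
cam in tool [0.08174131 0.00036854 0.03170395] 
 [[ 7.000e-04  1.000e+00 -1.000e-04]
 [ 9.485e-01 -6.000e-04  3.167e-01]
 [ 3.167e-01 -4.000e-04 -9.485e-01]]
[ 0.53079851 -0.23147668  0.30808373]
at x 0.0735 [0.0735 0.0007 0.1564]
at x 0.0555 [0.0555 0.0003 0.1575]
```

>>> {"fn": "jog_arm", "kwargs": {
  "steps": [
    [[2.7,-3.5,-0.7],[0,0,0]],
    [[2.7,-3.5,-0.7],[0,0,0]],
    [[2.7,-3.5,-0.7],[0,0,0]],
    [[2.7,-3.5,-0.7],[0,0,0]],
    [[2.7,-3.5,-0.7],[0,0,0]],
    [[0,0,0],[0,0,-8.5]],
    [[0,0,0],[0,0,-8.5]],
    [[0,0,0],[0,0,-8.5]]
  ]
}}

```text
t: 5.0
tool_pos: [0.5403, -0.001, 0.3237]
tool_rot: [-2.708, -1.544, 0.033]
contact_force: [0.1, -0.3, -2.0]
opening: 0.0459
```

>>> {"fn": "jog_arm", "kwargs": {
  "steps": [
    [[0,0,0],[0,0,-8.5]],
    [[0,0,0],[0,0,-8.5]],
    [[0,0,0],[0,0,-8.5]],
    [[0,0,0],[0,0,-8.5]],
    [[0,0,0],[0,0,-8.5]],
    [[0,0,0],[0,0,0]],
    [[0,0,0],[0,0,0]]
  ]
}}

```text
t: 5.7
tool_pos: [0.5355, 0.0004, 0.3066]
tool_rot: [-1.941, -2.402, 0.038]
contact_force: [0.5, 0.1, -2.1]
opening: 0.0464
```

```bash
python3 -c "
from h import *
plan(np.array([.545,-.010,.34]),down(102.3))
snap('wrist','w4');snap('top','t4')
plan(np.array([.545,-.010,.34]),down(102.3))
a=cv2.imread('pics/t4.png')[110:240,165:300]
cv2.imwrite('pics/t4c.png',cv2.resize(a,None,fx=4,fy=4,interpolation=cv2.INTER_CUBIC))
a=cv2.imread('pics/w4.png');cv2.imwrite('pics/w4b.png',cv2.resize(a,None,fx=1.5,fy=1.5,interpolation=cv2.INTER_CUBIC))
"
```

```text
t 5.7 tcp [5.355e-01 4.000e-04 3.066e-01] F [ 0.52  0.08 -2.08] M [ 0.04  0.01 -0.04] open 0.0464
shift cm [-1.13  0.54 -3.41] turn deg [-3.02 -1.5  -0.19]
t 5.8 tcp [5.355e-01 4.000e-04 3.070e-01] F [ 0.29  0.65 -2.31] M [-0.08 -0.1   0.  ] open 0.0462
shift cm [-1.13  0.53 -3.37] turn deg [-2.99 -1.49 -0.15]
```

View pics/w4b.png

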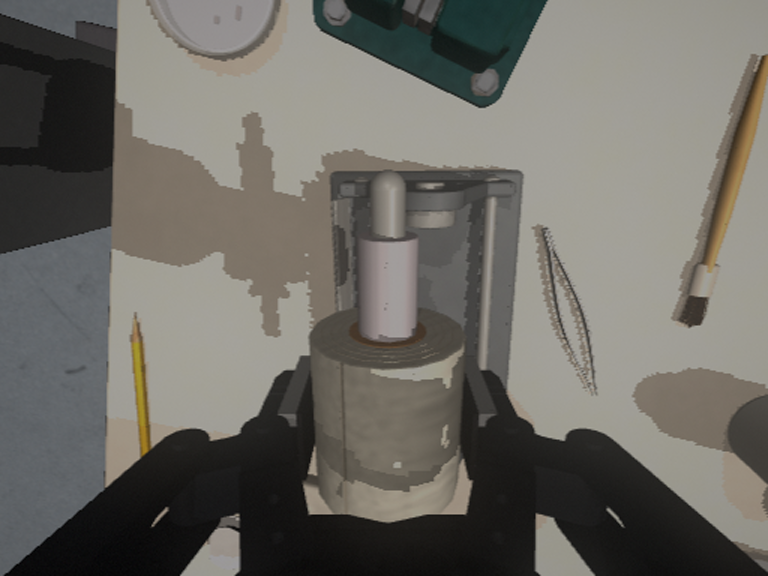

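View pics/t4c.png

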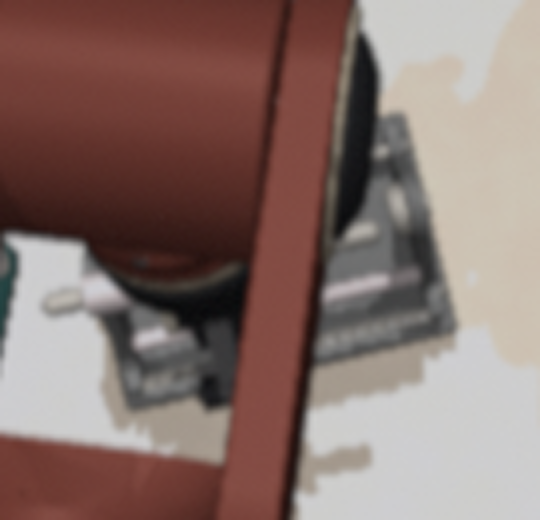

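The view shows the +y cheek with its cup near (432,213) at 1.5x, and the roll hides the other cup. I'll back off along the roll so the camera sees both cups.

>>> {"fn": "jog_arm", "kwargs": {
  "steps": [
    [[-3,0.5,-1],[-3,-1.5,0]],
    [[-3,0,-1],[0,0,0]],
    [[-3,0,-1],[0,0,0]],
    [[-3,0,0],[0,0,0]],
    [[0,0,0],[0,0,0]],
    [[0,0,0],[0,0,0]]
  ]
}}

```text
t: 6.4
tool_pos: [0.5667, -0.1195, 0.3354]
tool_rot: [1.983, 2.436, 0.0]
contact_force: [0.5, 0.1, -1.6]
opening: 0.0464
```

```bash
python3 -c "
from h import *
plan(np.array([.545,-.010,.34]),down(102.3))
snap('wrist','w5')
plan(np.array([.545,-.010,.34]),down(102.3))
a=cv2.imread('pics/w5.png');cv2.imwrite('pics/w5b.png',cv2.resize(a,None,fx=1.5,fy=1.5,interpolation=cv2.INTER_CUBIC))
"
```

```text
t 6.4 tcp [ 0.5667 -0.1195  0.3354] F [ 0.45  0.09 -1.63] M [ 0.03  0.02 -0.  ] open 0.0464
shift cm [11.16  0.1  -0.47] turn deg [ 0.02  0.02 -0.58]
t 6.45 tcp [ 0.5666 -0.1193  0.3352] F [-0.38 -0.18 -2.69] M [-0.02  0.03 -0.02] open 0.046
shift cm [11.14  0.11 -0.49] turn deg [-0.    0.04 -0.54]
```

View pics/w5b.png

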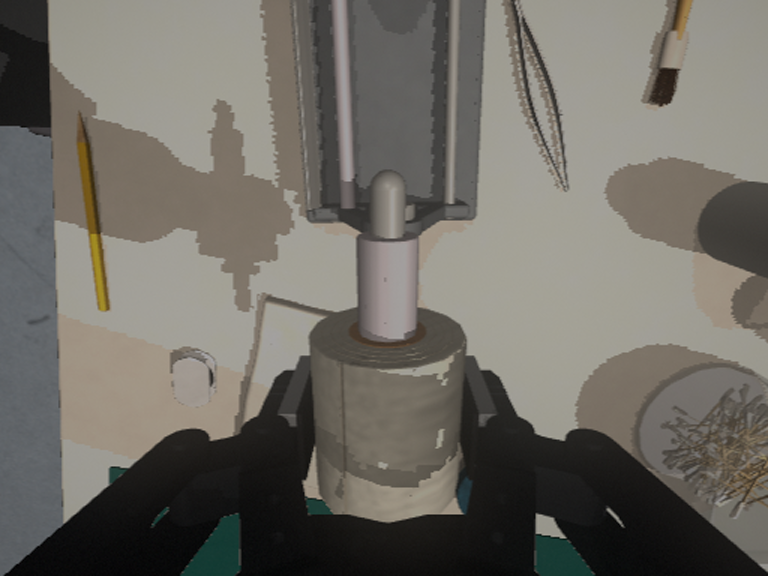

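Too far back: the -y cup hides behind the fixed pin. I'll go half way forward and sideways.

>>> {"fn": "jog_arm", "kwargs": {
  "steps": [
    [[2.5,2,-1],[0,0,0]],
    [[2.5,2,-1],[0,0,0]],
    [[0,1,0],[0,0,-0.5]],
    [[0,0,0],[0,0,0]],
    [[0,0,0],[0,0,0]]
  ]
}}

```text
t: 6.95
tool_pos: [0.605, -0.0551, 0.3532]
tool_rot: [-1.968, -2.444, 0.004]
contact_force: [0.5, 0.2, -1.9]
opening: 0.0463
```

```bash
python3 -c "
from h import *
plan(np.array([.545,-.010,.34]),down(102.3))
snap('wrist','w6')
plan(np.array([.545,-.010,.34]),down(102.3))
a=cv2.imread('pics/w6.png');cv2.imwrite('pics/w6b.png',cv2.resize(a,None,fx=1.5,fy=1.5,interpolation=cv2.INTER_CUBIC))
"
```

```text
t 6.95 tcp [ 0.605  -0.0551  0.3532] F [ 0.45  0.16 -1.91] M [-0.03  0.02  0.03] open 0.0463
shift cm [ 5.68 -4.89  1.35] turn deg [-0.25 -0.08  0.01]
t 7.0 tcp [ 0.6048 -0.0554  0.3531] F [-0.67 -0.05 -2.62] M [ 0.04  0.01 -0.01] open 0.0459
shift cm [ 5.7  -4.88  1.34] turn deg [-0.26 -0.09 -0.02]
```

View pics/w6b.png

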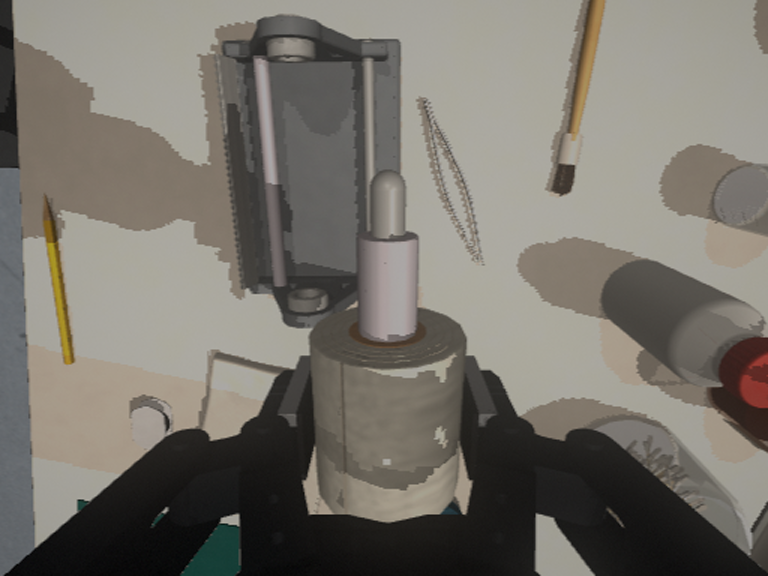

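Both cups show: the +y cup ring at about (291,48) and the -y cup at about (307,299), at 1.5x. I'll enlarge both.

```bash
python3 - <<'E'
from h import *
a=cv2.convertScaleAbs(cv2.imread('pics/w6.png'),alpha=1.4)
b=[cv2.resize(a[y:y+50,150:260],None,fx=6,fy=6,interpolation=cv2.INTER_CUBIC) for y in(5,175)]
cv2.imwrite('pics/w6c.png',np.vstack(b)[:600])
E
```

```text
(no output)
```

View pics/w6c.png

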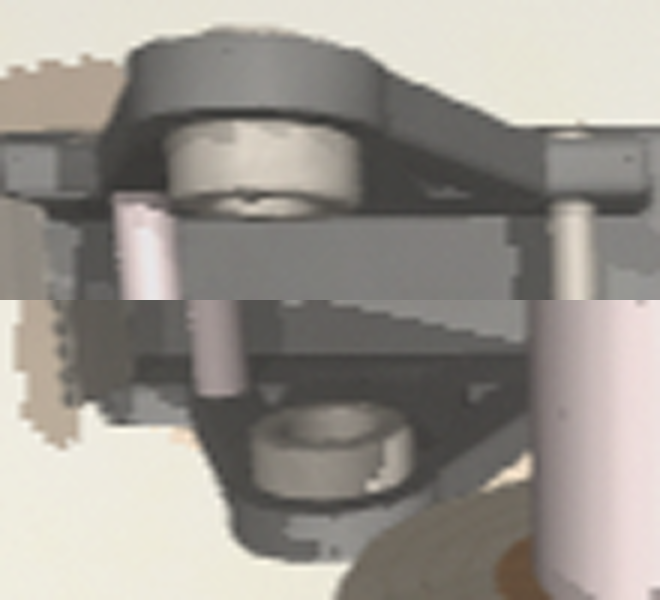

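```bash
python3 - <<'E'
from h import *
c=load('w6')
P=onz(c,150+264/6,5+200/6,.075);M=onz(c,150+333/6,175+125/6,.075)
d=P-M;print(P,M,np.linalg.norm(d),"yaw",np.degrees(np.arctan2(d[1],d[0])),"mid",(P+M)/2)
c0=load('t1');g=lambda u,v,z:onz(ctrl.camera_info('top'),175+u/3.5,125+v/3.5,z)
C=[g(*k,.014) for k in((35,115),(320,47),(362,235),(80,303))];print("base mid",np.mean(C,0))
# base right edge (x+) line in w6: 1.5x corner (400,40) top
for u,v in((400,40),(222,40)): print(onz(c,u/1.5,v/1.5,.014))
# predicted pixels for model check
y=d/np.linalg.norm(d)
E
```

```text
[0.5320631  0.05097964 0.075     ] [ 0.56040655 -0.07079429  0.075     ] 0.12502896120313484 yaw 103.10257432609224 mid [ 0.54623483 -0.00990733  0.075     ]
base mid [ 0.54400637 -0.01130519  0.014     ]
[0.58238145 0.08148408 0.014     ]
[0.47524831 0.05812374 0.014     ]
```

The cup rims measure 125.0 mm apart (124 expected). The cup line's middle is at (0.546,-0.010) with yaw about 102.6°. My plan:

1. Hold the spindle tilted 12°, fixed end up and over the +y cheek.
2. Slide the sprung pin into the -y cup and press.
3. Level the spindle and let it spring into the +y cup.

```bash
cat >> h.py <<'E'
MID=np.array([.5458,-.0102,.075]);YAW=102.6
S_T=np.array([-.0707,.0005,.1565]);F_T=np.array([.0735,.0005,.1565])
def frame():
    a=np.radians(YAW);Y=np.array([np.cos(a),np.sin(a),0]);X=np.array([np.sin(a),-np.cos(a),0]);return np.c_[X,Y,[0,0,1.]]
def tilt(th):
    W=frame();t=np.radians(th);x=np.cos(t)*W[:,1]+np.sin(t)*W[:,2];z=np.sin(t)*W[:,1]-np.cos(t)*W[:,2];return np.c_[x,np.cross(z,x),z]
def goto(tip_mm,th,which=S_T): # tip in stand cup_line frame mm (x,y,z)
    Rt=tilt(th);p=MID+frame()@(np.array(tip_mm)/1000)-Rt@which;plan(p,Rt);where();return p
def where():
    o,p,Rm=state();W=frame()
    for n,t in(("sprung",S_T),("fixed",F_T)): print(n,((W.T@(p+Rm@t-MID))*1000).round(1),end=" ")
    print("tilt",np.degrees(np.arcsin(Rm[2,0])).round(2),"Fstand",(W.T@np.array(o["contact_force"])).round(2))
E
python3 -c "
from h import *
print(goto((0,-54,60),0)); print(goto((0,-54,60),12))"
```

```text
t 7.0 tcp [ 0.6048 -0.0554  0.3531] F [-0.67 -0.05 -2.62] M [ 0.04  0.01 -0.01] open 0.0459
shift cm [ 7.33 -4.84  6.19] turn deg [-0.26 -0.09 -0.32]
sprung [  47.2 -127.4  121.4] fixed [ 48.   16.8 121.7] tilt 0.09 Fstand [-0.67  0.1  -2.62]
[0.54166905 0.00598874 0.2915    ]
t 7.0 tcp [ 0.6048 -0.0554  0.3531] F [-0.67 -0.05 -2.62] M [ 0.04  0.01 -0.01] open 0.0459
shift cm [ 3.92 -4.83  5.06] turn deg [-0.23 11.91 -0.35]
sprung [  47.2 -127.4  121.4] fixed [ 48.   16.8 121.7] tilt 0.09 Fstand [-0.67  0.1  -2.62]
[ 0.54910406 -0.02727357  0.30277946]
```

>>> {"fn": "jog_arm", "kwargs": {
  "steps": [
    [[0,0,0],[-0.2,6,-0.3]],
    [[0,0,0],[0,6,0]],
    [[1.5,-1.8,0],[0,0,0]],
    [[1.5,-1.8,0],[0,0,0]],
    [[0.9,-1.2,0],[0,0,0]],
    [[0,0,0],[0,0,0]]
  ]
}}

```text
t: 7.6
tool_pos: [0.545, -0.0316, 0.3578]
tool_rot: [-1.859, -2.302, -0.196]
contact_force: [-0.2, -0.7, -1.8]
opening: 0.0458
```

```bash
python3 -c "
from h import *
goto((0,-54,0),12)"
```

```text
t 7.6 tcp [ 0.545  -0.0316  0.3578] F [-0.18 -0.7  -1.81] M [-0.16 -0.03 -0.06] open 0.0458
shift cm [-2.18  0.58 11.29] turn deg [-0.35 -0.6  -0.48]
sprung [ -6.5 -55.6 114.6] fixed [ -5.3  85.2 146.1] tilt 12.6 Fstand [-0.33 -0.64 -1.81]
```

>>> {"fn": "jog_arm", "kwargs": {
  "steps": [
    [[-0.4,0.6,2],[-0.3,-0.5,-0.5]],
    [[-0.4,0,2],[0,0,0]],
    [[-0.4,0,2],[0,0,0]],
    [[-0.3,0,1.5],[0,0,0]],
    [[0,0,0],[0,0,0]],
    [[0,0,0],[0,0,0]]
  ]
}}

```text
t: 8.2
tool_pos: [0.5512, -0.0328, 0.279]
tool_rot: [-1.865, -2.318, -0.196]
contact_force: [-0.3, 0.9, -1.0]
opening: 0.0462
```

```bash
python3 -c "
from h import *
goto((0,-54,0),12)
snap('wrist','w7');snap('side','s7')
goto((0,-54,0),12)
a=cv2.imread('pics/s7.png')[130:270,180:340]
cv2.imwrite('pics/s7c.png',cv2.resize(a,None,fx=4,fy=4,interpolation=cv2.INTER_CUBIC))
a=cv2.imread('pics/w7.png');cv2.imwrite('pics/w7b.png',cv2.resize(a,None,fx=1.5,fy=1.5,interpolation=cv2.INTER_CUBIC))"
```

```text
t 8.2 tcp [ 0.5512 -0.0328  0.279 ] F [-0.31  0.86 -0.99] M [-0.16 -0.06 -0.03] open 0.0462
shift cm [-0.17 -0.1   3.67] turn deg [ 0.18  0.14 -0.21]
sprung [  1.1 -60.3  36.4] fixed [ 1.6 80.9 66. ] tilt 11.86 Fstand [-0.12  0.9  -0.99]
t 8.3 tcp [ 0.5513 -0.0327  0.2795] F [ 0.05 -1.01 -2.13] M [-0.16 -0.06 -0.02] open 0.0459
shift cm [-0.19 -0.11  3.72] turn deg [ 0.22  0.16 -0.19]
sprung [  1.3 -60.2  36.9] fixed [ 1.8 80.9 66.5] tilt 11.84 Fstand [-0.17 -1.   -2.13]
```

View pics/s7c.png

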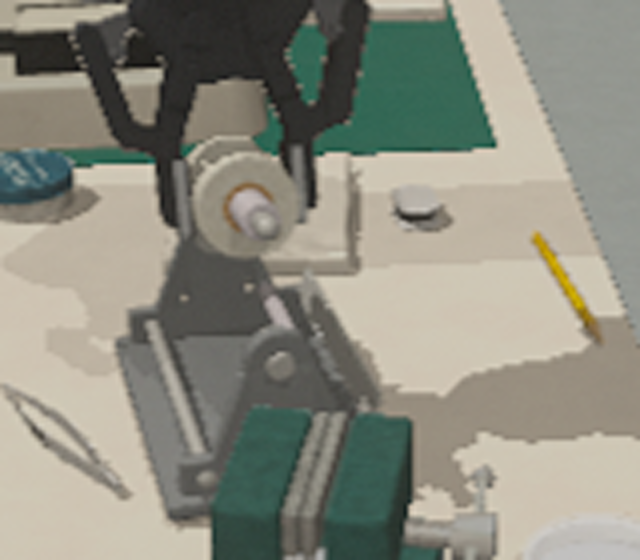

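View pics/w7b.png

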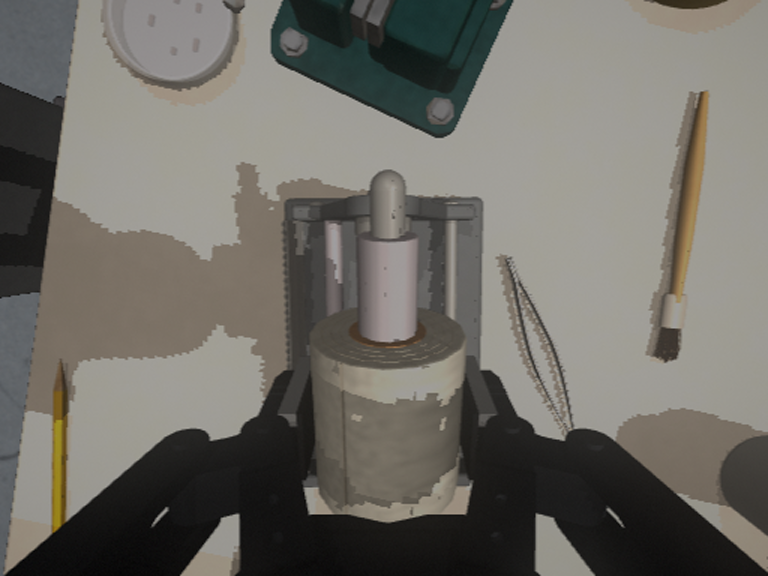

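The side view shows the fixed pin above the near cheek, and the wrist view shows the pin in line with the +y cup at x=1.3 mm. I'll back off 5 mm and go on down.

>>> {"fn": "jog_arm", "kwargs": {
  "steps": [
    [[0.5,-0.1,0.3],[0.1,0.1,-0.2]],
    [[-0.1,0,1],[0,0,0]],
    [[-0.2,0,1],[0,0,0]],
    [[0,0,0],[0,0,0]]
  ]
}}

```text
t: 8.7
tool_pos: [0.5497, -0.0258, 0.2587]
tool_rot: [-1.861, -2.325, -0.201]
contact_force: [0.1, -0.3, -2.1]
opening: 0.0464
```

```bash
python3 -c "
from h import *
goto((0,-55,1),12)"
```

```text
t 8.7 tcp [ 0.5497 -0.0258  0.2587] F [ 0.08 -0.28 -2.06] M [-0.14 -0.    0.  ] open 0.0464
shift cm [-0.53 -0.1   1.41] turn deg [0.38 0.18 0.11]
sprung [  2.1 -53.3  16.1] fixed [ 1.8 87.9 45.6] tilt 11.81 Fstand [ 0.01 -0.29 -2.06]
```

>>> {"fn": "jog_arm", "kwargs": {
  "steps": [
    [[-0.2,-0.1,0.6],[0.4,0.2,0.1]],
    [[-0.1,0,0.5],[0,0,0]],
    [[0,0,0],[0,0,0]],
    [[0,0,0],[0,0,0]]
  ]
}}

```text
t: 9.1
tool_pos: [0.5487, -0.0267, 0.2457]
tool_rot: [-1.857, -2.318, -0.194]
contact_force: [-0.5, 0.1, -2.3]
opening: 0.0465
```

```bash
python3 -c "
from h import *
goto((0,-57,0),12)
snap('wrist','w8')
goto((0,-57,0),12)
a=cv2.imread('pics/w8.png')[60:300,120:420];cv2.imwrite('pics/w8b.png',cv2.resize(a,None,fx=2.5,fy=2.5,interpolation=cv2.INTER_CUBIC))
snap('side','s8');a=cv2.imread('pics/s8.png')[150:260,200:320];cv2.imwrite('pics/s8b.png',cv2.resize(a,None,fx=5,fy=5,interpolation=cv2.INTER_CUBIC))
"
```

```text
t 9.1 tcp [ 0.5487 -0.0267  0.2457] F [-0.55  0.1  -2.25] M [-0.18 -0.   -0.04] open 0.0465
shift cm [-0.42  0.02  0.21] turn deg [-0.11 -0.06 -0.01]
sprung [ -0.5 -53.2   2.8] fixed [-0.5 87.8 33. ] tilt 12.06 Fstand [-0.51  0.22 -2.25]
t 9.15 tcp [ 0.5487 -0.0267  0.2456] F [-0.98  0.49 -2.02] M [-0.21 -0.01  0.01] open 0.0462
shift cm [-0.41  0.03  0.2 ] turn deg [-0.11 -0.06 -0.01]
sprung [ -0.6 -53.2   2.8] fixed [-0.6 87.8 32.9] tilt 12.06 Fstand [-0.85  0.69 -2.02]
```

View pics/w8b.png

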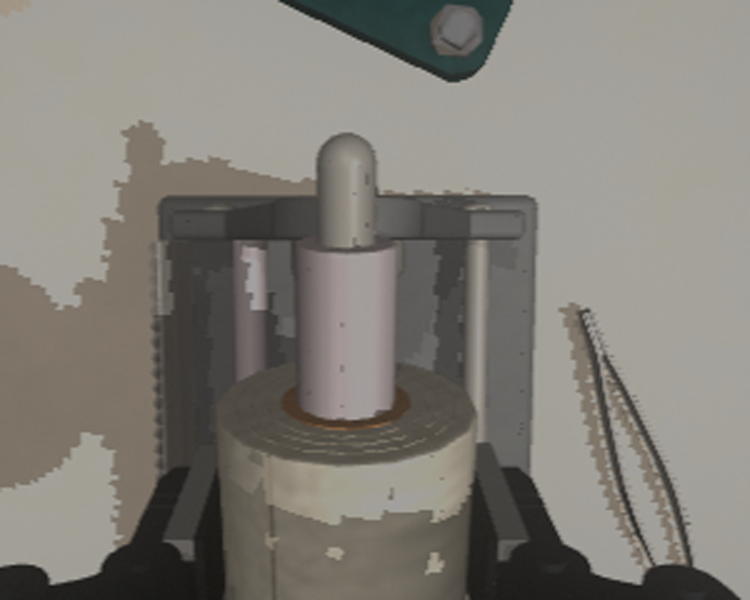

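View pics/s8b.png

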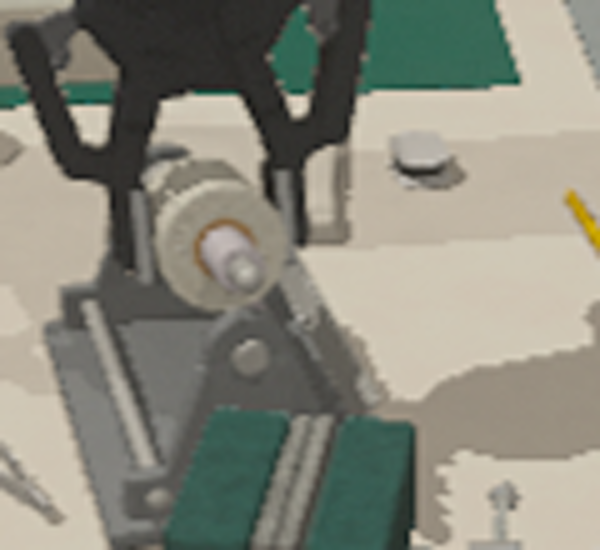

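The pin is centred on the stand (crop column 347, base centre 348) and the tip already lies on the tilted entry line. I'll go in along the axis in small steps, watching the force.

>>> {"fn": "jog_arm", "kwargs": {
  "steps": [
    [[-0.3,0,0],[0,0,0]],
    [[-0.3,0,0],[0,0,0]],
    [[-0.2,0,0],[0,0,0]],
    [[0,0,0],[0,0,0]]
  ]
}}

```text
t: 9.6
tool_pos: [0.5511, -0.0352, 0.245]
tool_rot: [-1.858, -2.319, -0.195]
contact_force: [1.5, 0.4, -1.8]
opening: 0.046
```

```bash
python3 -c "
from h import *
goto((0,-62,.8),12)"
```

```text
t 9.6 tcp [ 0.5511 -0.0352  0.245 ] F [ 1.47  0.35 -1.78] M [-0.11 -0.04  0.02] open 0.046
shift cm [-0.01 -0.02  0.15] turn deg [0.   0.   0.01]
sprung [  0.2 -62.2   2.3] fixed [ 0.2 78.9 32.2] tilt 12.0 Fstand [ 1.51  0.02 -1.78]
```

>>> {"fn": "jog_arm", "kwargs": {
  "steps": [
    [[0,0,0.15],[0,0,0]],
    [[-0.2,0,0],[0,0,0]],
    [[-0.1,0,0],[0,0,0]],
    [[0,0,0],[0,0,0]]
  ]
}}

```text
t: 10.0
tool_pos: [0.5517, -0.0381, 0.2428]
tool_rot: [-1.858, -2.319, -0.195]
contact_force: [-0.7, 0.6, -1.9]
opening: 0.0461
```

```bash
python3 -c "
from h import *
goto((0,-66,0),12)"
```

```text
t 10.0 tcp [ 0.5517 -0.0381  0.2428] F [-0.7   0.58 -1.93] M [-0.11 -0.07 -0.03] open 0.0461
shift cm [-0.09 -0.02 -0.02] turn deg [0.01 0.   0.  ]
sprung [  0.2 -65.1   0. ] fixed [ 0.2 75.9 30. ] tilt 12.0 Fstand [-0.55  0.72 -1.93]
```

>>> {"fn": "jog_arm", "kwargs": {
  "steps": [
    [[-0.2,0,0],[0,0,0]],
    [[-0.2,0,0],[0,0,0]],
    [[0,0,0],[0,0,0]]
  ]
}}

```text
t: 10.3
tool_pos: [0.5526, -0.0421, 0.2419]
tool_rot: [-1.858, -2.319, -0.196]
contact_force: [-0.8, -0.1, -1.4]
opening: 0.0462
```

```bash
python3 -c "
from h import *
goto((0,-70,-.8),12)"
```

```text
t 10.3 tcp [ 0.5526 -0.0421  0.2419] F [-0.85 -0.13 -1.35] M [-0.15 -0.02  0.02] open 0.0462
shift cm [-0.07 -0.02 -0.02] turn deg [ 0.01 -0.01  0.01]
sprung [  0.2 -69.2  -0.9] fixed [ 0.2 71.8 29.1] tilt 12.01 Fstand [-0.85  0.06 -1.35]
```

>>> {"fn": "jog_arm", "kwargs": {
  "steps": [
    [[-0.2,0,0],[0,0,0]],
    [[-0.2,0,0],[0,0,0]],
    [[0,0,0],[0,0,0]]
  ]
}}

```text
t: 10.6
tool_pos: [0.5534, -0.0452, 0.2411]
tool_rot: [-1.855, -2.317, -0.199]
contact_force: [-0.3, 2.1, -1.0]
opening: 0.0461
```

```bash
python3 -c "
from h import *
goto((0,-74,-1.6),12)"
```

```text
t 10.6 tcp [ 0.5534 -0.0452  0.2411] F [-0.32  2.14 -1.03] M [ 0.26  0.1  -0.01] open 0.0461
shift cm [-0.16 -0.03 -0.04] turn deg [-0.01 -0.26  0.02]
sprung [  0.2 -71.6  -1.8] fixed [ 0.2 69.3 28.8] tilt 12.26 Fstand [ 0.16  2.15 -1.03]
```

>>> {"fn": "jog_arm", "kwargs": {
  "steps": [
    [[-0.2,0,0],[0,0,0]],
    [[-0.2,0,0],[0,0,0]],
    [[0,0,0],[0,0,0]]
  ]
}}

```text
t: 10.9
tool_pos: [0.5542, -0.0484, 0.2404]
tool_rot: [-1.853, -2.315, -0.201]
contact_force: [-1.6, 4.1, -0.2]
opening: 0.0461
```

```bash
python3 -c "
from h import *
goto((0,-78,-2.4),12)"
```

```text
t 10.9 tcp [ 0.5542 -0.0484  0.2404] F [-1.61  4.14 -0.19] M [ 0.55  0.14 -0.03] open 0.0461
shift cm [-0.23 -0.03 -0.05] turn deg [-0.04 -0.42  0.04]
sprung [  0.3 -74.5  -2.6] fixed [ 0.2 66.4 28.4] tilt 12.42 Fstand [-0.66  4.39 -0.19]
```

The sprung pin is set in its cup and presses the floor from about y=-70.7. At 3.8 mm of travel the force is 4.4 N, as the spring should give. I'll keep pressing in small steps.

>>> {"fn": "jog_arm", "kwargs": {
  "steps": [
    [[-0.25,0,0],[0,-0.4,0]],
    [[-0.25,0,0],[0,0,0]],
    [[0,0,0],[0,0,0]]
  ]
}}

```text
t: 11.2
tool_pos: [0.555, -0.0519, 0.2394]
tool_rot: [-1.854, -2.316, -0.199]
contact_force: [-1.9, 5.6, 1.1]
opening: 0.0459
```

```bash
python3 -c "
from h import *
goto((0,-80,-2.8),12)"
```

```text
t 11.2 tcp [ 0.555  -0.0519  0.2394] F [-1.89  5.64  1.05] M [ 0.82  0.17 -0.01] open 0.0459
shift cm [-0.05 -0.04 -0.07] turn deg [-0.08 -0.32  0.05]
sprung [  0.3 -78.4  -3.6] fixed [ 0.1 62.5 27.2] tilt 12.32 Fstand [-0.61  5.92  1.05]
```

>>> {"fn": "jog_arm", "kwargs": {
  "steps": [
    [[-0.25,0,0],[0,-0.4,0]],
    [[-0.25,0,0],[0,0,0]],
    [[0,0,0],[0,0,0]]
  ]
}}

```text
t: 11.5
tool_pos: [0.5558, -0.0547, 0.2386]
tool_rot: [-1.852, -2.316, -0.199]
contact_force: [-1.6, 7.0, 1.4]
opening: 0.0463
```

```bash
python3 -c "
from h import *
goto((0,-84,-3.6),12)"
```

```text
t 11.5 tcp [ 0.5558 -0.0547  0.2386] F [-1.61  7.03  1.39] M [ 0.93  0.27 -0.  ] open 0.0463
shift cm [-0.16 -0.06 -0.09] turn deg [-0.13 -0.37  0.07]
sprung [  0.3 -81.1  -4.4] fixed [ 0.1 59.7 26.5] tilt 12.37 Fstand [-0.03  7.21  1.39]
```

>>> {"fn": "jog_arm", "kwargs": {
  "steps": [
    [[-0.25,0,-0.05],[0,-0.4,0]],
    [[-0.25,0,0],[0,0,0]],
    [[0,0,0],[0,0,0]]
  ]
}}

```text
t: 11.8
tool_pos: [0.5565, -0.0569, 0.2383]
tool_rot: [-1.849, -2.313, -0.2]
contact_force: [-3.0, 8.1, 2.9]
opening: 0.0461
```

```bash
python3 -c "
from h import *
goto((0,-84.4,-3.7),12)
snap('wrist','w9');snap('side','s9')
goto((0,-84.4,-3.7),12)
a=cv2.imread('pics/w9.png')[40:240,140:400];cv2.imwrite('pics/w9b.png',cv2.resize(a,None,fx=3,fy=3,interpolation=cv2.INTER_CUBIC))
a=cv2.imread('pics/s9.png')[150:260,200:320];cv2.imwrite('pics/s9b.png',cv2.resize(a,None,fx=5,fy=5,interpolation=cv2.INTER_CUBIC))"
```

```text
t 11.8 tcp [ 0.5565 -0.0569  0.2383] F [-2.96  8.1   2.87] M [ 1.07  0.31 -0.05] open 0.0461
shift cm [ 0.03 -0.07 -0.08] turn deg [-0.2  -0.56  0.1 ]
sprung [  0.3 -82.9  -4.9] fixed [ 0.  57.9 26.5] tilt 12.56 Fstand [-1.12  8.55  2.87]
t 11.9 tcp [ 0.5564 -0.0568  0.2383] F [-2.4   8.58  1.44] M [ 1.14  0.34 -0.04] open 0.0463
shift cm [ 0.02 -0.07 -0.07] turn deg [-0.21 -0.56  0.11]
sprung [  0.3 -82.8  -4.8] fixed [ 0.  58.  26.6] tilt 12.56 Fstand [-0.47  8.9   1.44]
```

View pics/w9b.png

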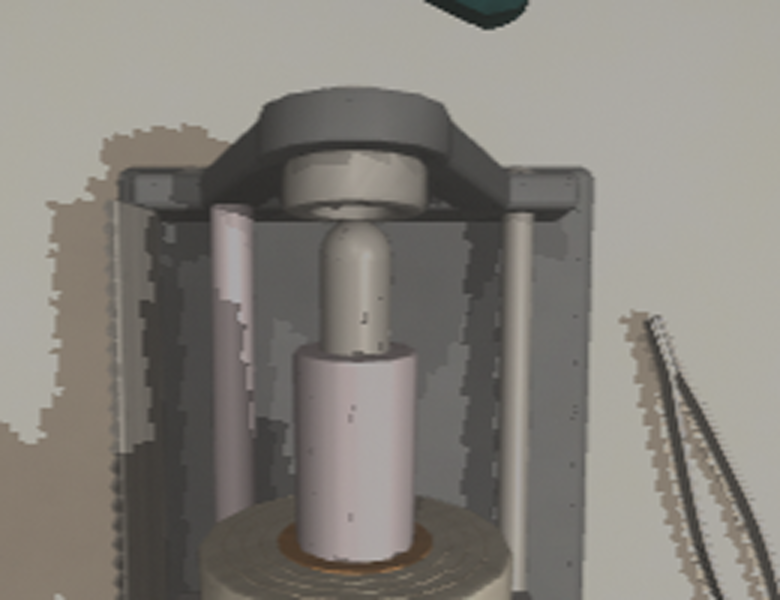

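View pics/s9b.png

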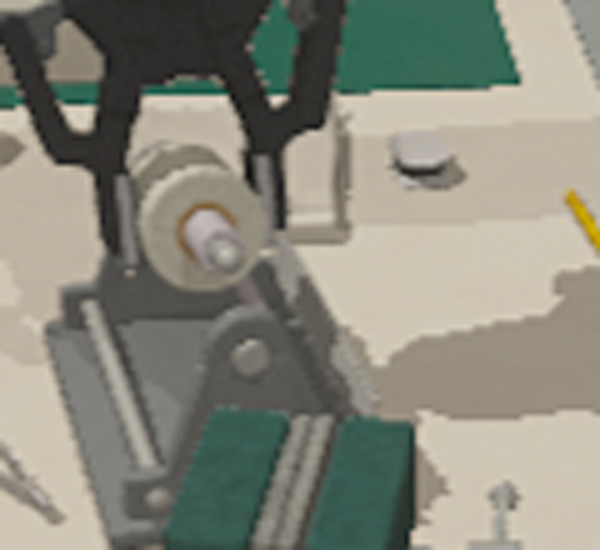

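The wrist view shows the fixed tip (356,222 in the crop) now short of the +y cup's rim and centred on it (ring 286-430). The pin is pressed in about 12.8 mm at 8.9 N. I'll level out in stages, keeping about 14 mm of press.

```bash
cat >> h.py <<'E'
def lvl(th,press=14.2,yf=-70.7,zf=-.5,x=0):
    t=np.radians(th);goto((x,yf-press*np.cos(t),zf-press*np.sin(t)),th)
E
python3 -c "
from h import *
lvl(12);lvl(9)"
```

```text
t 11.9 tcp [ 0.5564 -0.0568  0.2383] F [-2.4   8.58  1.44] M [ 1.14  0.34 -0.04] open 0.0463
shift cm [ 0.   -0.07 -0.1 ] turn deg [-0.21 -0.56  0.11]
sprung [  0.3 -82.8  -4.8] fixed [ 0.  58.  26.6] tilt 12.56 Fstand [-0.47  8.9   1.44]
t 11.9 tcp [ 0.5564 -0.0568  0.2383] F [-2.4   8.58  1.44] M [ 1.14  0.34 -0.04] open 0.0463
shift cm [ 0.81 -0.07  0.22] turn deg [-0.2  -3.56  0.12]
sprung [  0.3 -82.8  -4.8] fixed [ 0.  58.  26.6] tilt 12.56 Fstand [-0.47  8.9   1.44]
```

>>> {"fn": "jog_arm", "kwargs": {
  "steps": [
    [[0.4,-0.05,0.1],[-0.2,-1.8,0.1]],
    [[0,0,0],[0,0,0]]
  ]
}}

```text
t: 12.1
tool_pos: [0.5547, -0.0513, 0.2382]
tool_rot: [-1.867, -2.33, -0.18]
contact_force: [-1.8, 8.1, 0.5]
opening: 0.0464
```

```bash
python3 -c "
from h import *
lvl(9)"
```

```text
t 12.1 tcp [ 0.5547 -0.0513  0.2382] F [-1.83  8.11  0.46] M [ 1.03  0.2  -0.04] open 0.0464
shift cm [ 0.25 -0.03  0.08] turn deg [-0.03 -2.04  0.01]
sprung [  0.2 -81.5  -3.9] fixed [ 0.2 60.1 23.7] tilt 11.04 Fstand [-0.01  8.31  0.46]
```

>>> {"fn": "jog_arm", "kwargs": {
  "steps": [
    [[0.15,-0.03,0.08],[0,-2.2,0]],
    [[0,0,0],[0,0,0]]
  ]
}}

```text
t: 12.3
tool_pos: [0.5537, -0.0475, 0.2373]
tool_rot: [-1.883, -2.352, -0.151]
contact_force: [-0.5, 8.4, 0.6]
opening: 0.046
```

```bash
python3 -c "
from h import *
lvl(9);lvl(7)"
```

```text
t 12.3 tcp [ 0.5537 -0.0475  0.2373] F [-0.55  8.43  0.64] M [1.16 0.13 0.04] open 0.046
shift cm [-0.12 -0.01 -0.08] turn deg [-0.03 -0.19  0.03]
sprung [  0.  -82.9  -3.4] fixed [-0.  59.5 19.6] tilt 9.19 Fstand [1.31 8.35 0.64]
t 12.3 tcp [ 0.5537 -0.0475  0.2373] F [-0.55  8.43  0.64] M [1.16 0.13 0.04] open 0.046
shift cm [ 0.42 -0.01  0.13] turn deg [-0.03 -2.19  0.03]
sprung [  0.  -82.9  -3.4] fixed [-0.  59.5 19.6] tilt 9.19 Fstand [1.31 8.35 0.64]
```

>>> {"fn": "jog_arm", "kwargs": {
  "steps": [
    [[0.2,0,0.1],[0,-2.4,0]],
    [[0,0,0],[0,0,0]]
  ]
}}

```text
t: 12.5
tool_pos: [0.5527, -0.0428, 0.2359]
tool_rot: [-1.9, -2.374, -0.118]
contact_force: [-1.7, 8.9, 1.4]
opening: 0.0462
```

```bash
python3 -c "
from h import *
lvl(7);lvl(5)"
```

```text
t 12.5 tcp [ 0.5527 -0.0428  0.2359] F [-1.69  8.87  1.39] M [1.23 0.21 0.01] open 0.0462
shift cm [-0.03 -0.01 -0.08] turn deg [-0.05 -0.18  0.04]
sprung [  0.  -83.9  -3.2] fixed [-0.1 59.2 14.8] tilt 7.18 Fstand [0.29 9.03 1.39]
t 12.5 tcp [ 0.5527 -0.0428  0.2359] F [-1.69  8.87  1.39] M [1.23 0.21 0.01] open 0.0462
shift cm [ 0.52 -0.01  0.13] turn deg [-0.05 -2.18  0.04]
sprung [  0.  -83.9  -3.2] fixed [-0.1 59.2 14.8] tilt 7.18 Fstand [0.29 9.03 1.39]
```

>>> {"fn": "jog_arm", "kwargs": {
  "steps": [
    [[0.25,0,0.1],[0,-2.4,0]],
    [[0,0,0],[0,0,0]]
  ]
}}

```text
t: 12.7
tool_pos: [0.5515, -0.0374, 0.2344]
tool_rot: [-1.917, -2.396, -0.086]
contact_force: [-1.8, 8.9, 1.1]
opening: 0.0466
```

```bash
python3 -c "
from h import *
lvl(5);lvl(3)
snap('wrist','w10')
a=cv2.imread('pics/w10.png')[40:240,140:400];cv2.imwrite('pics/w10b.png',cv2.resize(a,None,fx=3,fy=3,interpolation=cv2.INTER_CUBIC))"
```

```text
t 12.7 tcp [ 0.5515 -0.0374  0.2344] F [-1.77  8.85  1.13] M [1.21 0.16 0.05] open 0.0466
shift cm [-0.01 -0.01 -0.09] turn deg [-0.06 -0.22  0.05]
sprung [  0.  -84.   -2.9] fixed [-0.1 59.6 10.2] tilt 5.22 Fstand [0.2  9.03 1.13]
t 12.7 tcp [ 0.5515 -0.0374  0.2344] F [-1.77  8.85  1.13] M [1.21 0.16 0.05] open 0.0466
shift cm [ 0.53 -0.01  0.11] turn deg [-0.06 -2.22  0.05]
sprung [  0.  -84.   -2.9] fixed [-0.1 59.6 10.2] tilt 5.22 Fstand [0.2  9.03 1.13]
```

View pics/w10b.png

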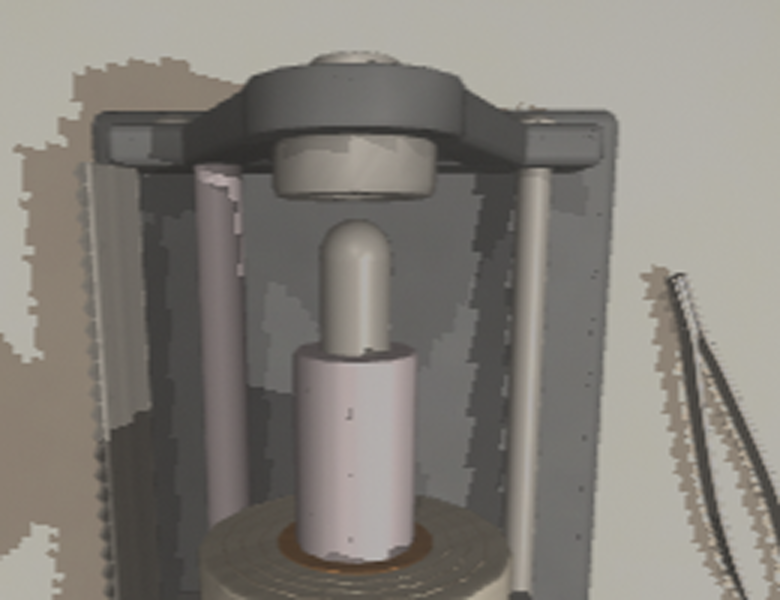

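The tip holds its place in the image, so the roll has not slipped in the grip. There is a clear gap between the tip (row 220) and the rim's lower edge (row 198).

>>> {"fn": "jog_arm", "kwargs": {
  "steps": [
    [[0.3,0,0.05],[0,-2.4,0]],
    [[0,0,0],[0,0,0]]
  ]
}}

```text
t: 12.95
tool_pos: [0.5503, -0.032, 0.2332]
tool_rot: [-1.935, -2.417, -0.053]
contact_force: [-1.5, 8.7, -0.2]
opening: 0.0467
```

```bash
python3 -c "
from h import *
lvl(3);lvl(1)"
```

```text
t 12.95 tcp [ 0.5503 -0.032   0.2332] F [-1.52  8.68 -0.21] M [1.29 0.1  0.08] open 0.0467
shift cm [-0.02 -0.01 -0.06] turn deg [-0.08 -0.25  0.05]
sprung [ -0.1 -83.9  -2.1] fixed [-0.2 60.   6.1] tilt 3.25 Fstand [ 0.41  8.8  -0.21]
t 12.95 tcp [ 0.5503 -0.032   0.2332] F [-1.52  8.68 -0.21] M [1.29 0.1  0.08] open 0.0467
shift cm [ 0.52 -0.01  0.15] turn deg [-0.08 -2.25  0.05]
sprung [ -0.1 -83.9  -2.1] fixed [-0.2 60.   6.1] tilt 3.25 Fstand [ 0.41  8.8  -0.21]
```

>>> {"fn": "jog_arm", "kwargs": {
  "steps": [
    [[0.25,0,0],[0,-2.2,0]],
    [[0,0,0],[0,0,0]]
  ]
}}

```text
t: 13.15
tool_pos: [0.549, -0.0268, 0.2318]
tool_rot: [-1.95, -2.437, -0.023]
contact_force: [-0.2, 8.9, -1.0]
opening: 0.0462
```

```bash
python3 -c "
from h import *
lvl(1);lvl(0)"
```

```text
t 13.15 tcp [ 0.549  -0.0268  0.2318] F [-0.18  8.86 -0.99] M [1.38 0.03 0.08] open 0.0462
shift cm [-0.   -0.   -0.01] turn deg [-0.07 -0.46  0.06]
sprung [ -0.1 -83.6  -1.4] fixed [-0.3 60.5  2.2] tilt 1.46 Fstand [ 1.76  8.69 -0.99]
t 13.15 tcp [ 0.549  -0.0268  0.2318] F [-0.18  8.86 -0.99] M [1.38 0.03 0.08] open 0.0462
shift cm [ 0.27 -0.    0.09] turn deg [-0.07 -1.46  0.06]
sprung [ -0.1 -83.6  -1.4] fixed [-0.3 60.5  2.2] tilt 1.46 Fstand [ 1.76  8.69 -0.99]
```

Finish levelling, then look.

>>> {"fn": "jog_arm", "kwargs": {
  "steps": [
    [[0.1,0,0],[0,-1.6,0]],
    [[0,0,0],[0,0,0]]
  ]
}}

```text
t: 13.35
tool_pos: [0.5482, -0.0232, 0.2305]
tool_rot: [-1.96, -2.45, -0.003]
contact_force: [0.0, 8.6, -1.6]
opening: 0.0456
```

```bash
python3 -c "
from h import *
lvl(0)
snap('wrist','w11');snap('side','s11')
a=cv2.imread('pics/w11.png')[40:240,140:400];cv2.imwrite('pics/w11b.png',cv2.resize(a,None,fx=3,fy=3,interpolation=cv2.INTER_CUBIC))
a=cv2.imread('pics/s11.png')[150:260,200:320];cv2.imwrite('pics/s11b.png',cv2.resize(a,None,fx=5,fy=5,interpolation=cv2.INTER_CUBIC))"
```

```text
t 13.35 tcp [ 0.5482 -0.0232  0.2305] F [ 0.03  8.55 -1.56] M [1.21 0.11 0.09] open 0.0456
shift cm [-0.1   0.   -0.05] turn deg [-0.05 -0.26  0.09]
sprung [ -0.1 -83.2  -1.3] fixed [-0.3 61.  -0.7] tilt 0.26 Fstand [ 1.89  8.34 -1.56]
```

View pics/w11b.png

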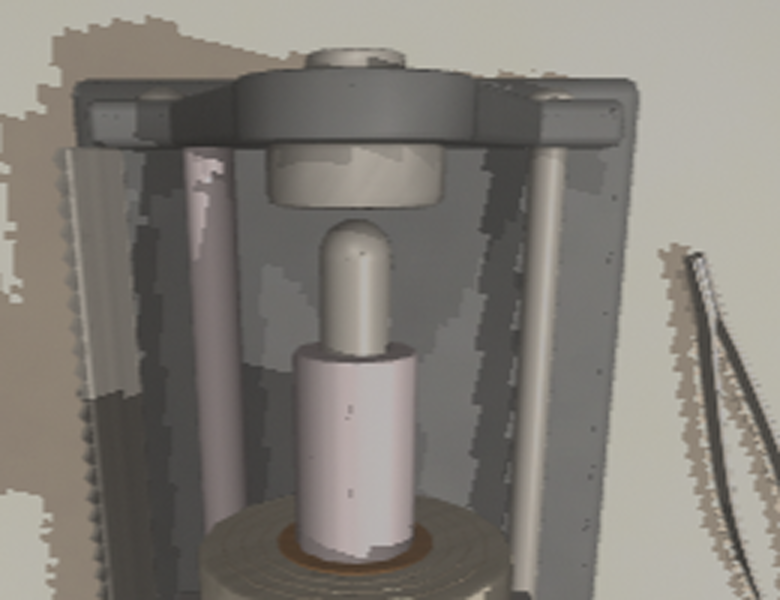

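View pics/s11b.png

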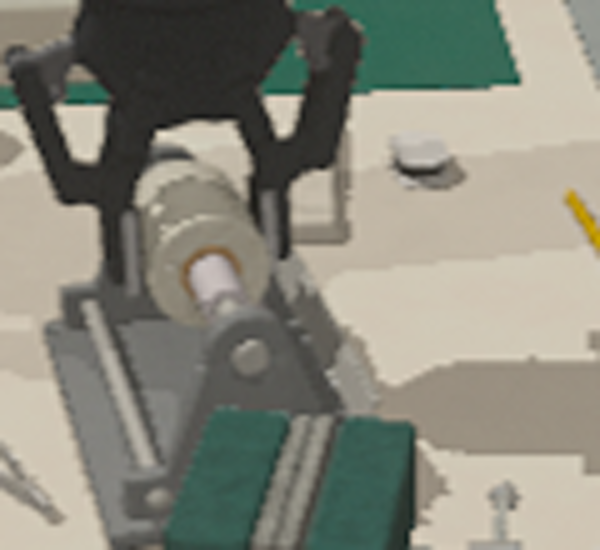

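The pin is level and centred on the +y cup (356 against ring centre 355), just short of the rim. Now I'll ease it into the cup, raised 0.7 mm to centre it.

>>> {"fn": "jog_arm", "kwargs": {
  "steps": [
    [[0.1,0,-0.07],[0,-0.2,0]],
    [[0.15,0,0],[0,0,0]],
    [[0,0,0],[0,0,0]]
  ]
}}

```text
t: 13.75
tool_pos: [0.5473, -0.0186, 0.2303]
tool_rot: [-1.958, -2.449, -0.007]
contact_force: [-0.4, 6.0, -0.4]
opening: 0.046
```

```bash
python3 -c "
from h import *
lvl(0,press=9)"
```

```text
t 13.75 tcp [ 0.5473 -0.0186  0.2303] F [-0.44  6.04 -0.35] M [0.83 0.18 0.02] open 0.046
shift cm [-0.05 -0.01 -0.07] turn deg [-0.02 -0.46  0.1 ]
sprung [  0.2 -77.9  -1.7] fixed [-0.1 66.3 -0.6] tilt 0.46 Fstand [ 0.89  5.99 -0.35]
```

>>> {"fn": "jog_arm", "kwargs": {
  "steps": [
    [[0.1,0,-0.05],[0,-0.4,0]],
    [[0,0,0],[0,0,0]]
  ]
}}

```text
t: 13.95
tool_pos: [0.5468, -0.0166, 0.2303]
tool_rot: [-1.96, -2.451, -0.003]
contact_force: [-0.3, 6.2, -0.4]
opening: 0.0456
```

```bash
python3 -c "
from h import *
lvl(0,press=4)"
```

```text
t 13.95 tcp [ 0.5468 -0.0166  0.2303] F [-0.25  6.2  -0.43] M [0.8  0.16 0.03] open 0.0456
shift cm [ 0.24 -0.01 -0.07] turn deg [-0.01 -0.21  0.11]
sprung [  0.2 -76.6  -1.4] fixed [-0.1 67.6 -0.9] tilt 0.21 Fstand [ 1.11  6.11 -0.43]
```

>>> {"fn": "jog_arm", "kwargs": {
  "steps": [
    [[0.1,0,0],[0,-0.2,0]],
    [[0,0,0],[0,0,0]]
  ]
}}

```text
t: 14.15
tool_pos: [0.5464, -0.0149, 0.23]
tool_rot: [-1.961, -2.453, -0.002]
contact_force: [-1.6, 5.3, -0.0]
opening: 0.0461
```

```bash
python3 -c "
from h import *
lvl(0,press=4)"
```

```text
t 14.15 tcp [ 0.5464 -0.0149  0.23  ] F [-1.56  5.32 -0.02] M [0.62 0.18 0.01] open 0.0461
shift cm [ 0.08 -0.01 -0.1 ] turn deg [ 0.   -0.11  0.12]
sprung [  0.2 -75.2  -1.6] fixed [-0.1 69.  -1.4] tilt 0.11 Fstand [-0.36  5.53 -0.02]
```

>>> {"fn": "jog_arm", "kwargs": {
  "steps": [
    [[0.1,0,-0.05],[0,0,0]],
    [[0,0,0],[0,0,0]]
  ]
}}

```text
t: 14.35
tool_pos: [0.5461, -0.0136, 0.2303]
tool_rot: [-1.96, -2.452, -0.003]
contact_force: [-1.1, 4.5, -0.3]
opening: 0.046
```

```bash
python3 -c "
from h import *
lvl(0,press=4)"
```

```text
t 14.35 tcp [ 0.5461 -0.0136  0.2303] F [-1.08  4.48 -0.28] M [ 0.57  0.16 -0.01] open 0.046
shift cm [-0.06 -0.01 -0.07] turn deg [ 0.01 -0.15  0.12]
sprung [  0.2 -73.7  -1.4] fixed [-0.1 70.5 -1. ] tilt 0.15 Fstand [-0.07  4.6  -0.28]
```

>>> {"fn": "jog_arm", "kwargs": {
  "steps": [
    [[0.1,0,-0.05],[0,0,0]],
    [[0,0,0],[0,0,0]]
  ]
}}

```text
t: 14.55
tool_pos: [0.5459, -0.013, 0.2304]
tool_rot: [-1.961, -2.453, -0.001]
contact_force: [-0.2, 4.1, -2.1]
opening: 0.0461
```

```bash
python3 -c "
from h import *
lvl(0,press=4)
snap('wrist','w12')
a=cv2.imread('pics/w12.png')[40:240,140:400];cv2.imwrite('pics/w12b.png',cv2.resize(a,None,fx=3,fy=3,interpolation=cv2.INTER_CUBIC))"
```

```text
t 14.55 tcp [ 0.5459 -0.013   0.2304] F [-0.25  4.09 -2.11] M [ 0.44  0.01 -0.05] open 0.0461
shift cm [-0.12  0.   -0.06] turn deg [ 0.02 -0.06  0.12]
sprung [  0.2 -73.3  -1.2] fixed [-0.2 70.9 -1. ] tilt 0.06 Fstand [ 0.65  4.04 -2.11]
```

View pics/w12b.png

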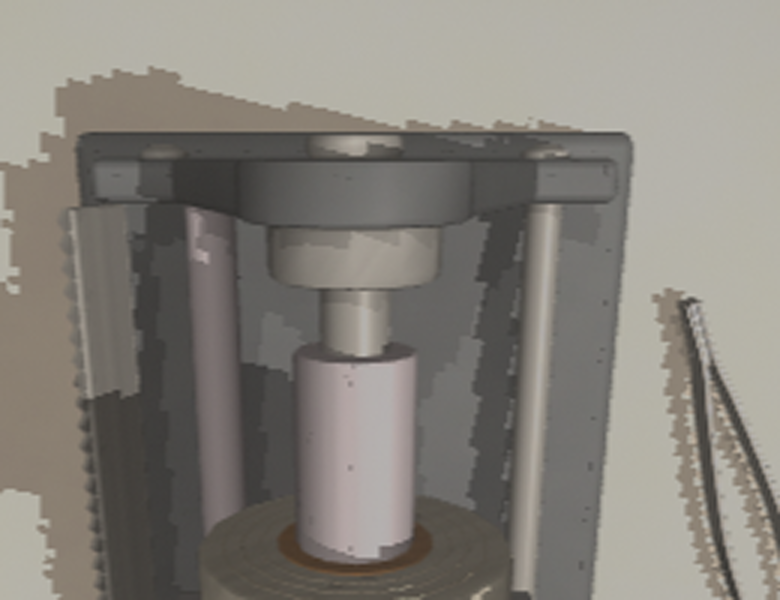

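The fixed pin is inside the +y cup (rim at row 290). I'll feel for its floor.

>>> {"fn": "jog_arm", "kwargs": {
  "steps": [
    [[0.1,0,-0.03],[0,0,0]],
    [[0,0,0],[0,0,0]]
  ]
}}

```text
t: 14.8
tool_pos: [0.5458, -0.0127, 0.2305]
tool_rot: [1.961, 2.453, -0.0]
contact_force: [1.0, 3.6, -2.3]
opening: 0.0462
```

```bash
python3 -c "
from h import *
lvl(0,press=4)"
```

```text
t 14.8 tcp [ 0.5458 -0.0127  0.2305] F [ 0.97  3.57 -2.28] M [ 0.36  0.04 -0.01] open 0.0462
shift cm [-0.16  0.01 -0.05] turn deg [0.03 0.04 0.11]
sprung [  0.1 -73.2  -1. ] fixed [-0.1 71.  -1.1] tilt -0.04 Fstand [ 1.73  3.27 -2.28]
```

>>> {"fn": "jog_arm", "kwargs": {
  "steps": [
    [[0.1,0,0],[0,0,0]],
    [[0,0,0],[0,0,0]]
  ]
}}

```text
t: 15.0
tool_pos: [0.5457, -0.0123, 0.2305]
tool_rot: [1.96, 2.452, -0.002]
contact_force: [-1.3, 1.3, -3.0]
opening: 0.0465
```

```bash
python3 -c "
from h import *
lvl(0,press=4)"
```

```text
t 15.0 tcp [ 0.5457 -0.0123  0.2305] F [-1.28  1.33 -3.03] M [ 0.25 -0.06  0.02] open 0.0465
shift cm [-0.2   0.01 -0.05] turn deg [0.04 0.16 0.11]
sprung [  0.2 -73.1  -0.8] fixed [-0.1 71.1 -1.2] tilt -0.16 Fstand [-0.96  1.58 -3.03]
```

The position stalls at 71.1 while the spring force drops from 4.0 to 1.6 N, so the fixed pin is on its floor. Releasing.

>>> {"fn": "jog_arm", "kwargs": {
  "steps": [
    [[0,0,0],[0,0,0]],
    [[0,0,0],[0,0,0]],
    [[0,0,0],[0,0,0]],
    [[0,0,0],[0,0,0]],
    [[0,0,0],[0,0,0]],
    [[0,0,0],[0,0,0]]
  ],
  "fingers": 1
}}

```text
t: 15.6
tool_pos: [0.5471, -0.0129, 0.2334]
tool_rot: [1.957, 2.448, 0.001]
contact_force: [-0.2, -0.1, 0.6]
opening: 0.0857
```

```bash
python3 -c "
from h import *
lvl(0,press=4)
snap('wrist','w13')
a=cv2.imread('pics/w13.png');cv2.imwrite('pics/w13b.png',cv2.resize(a,None,fx=1.5,fy=1.5,interpolation=cv2.INTER_CUBIC))"
```

```text
t 15.6 tcp [ 0.5471 -0.0129  0.2334] F [-0.22 -0.08  0.64] M [-0.02 -0.   -0.02] open 0.0857
shift cm [-0.11 -0.12  0.24] turn deg [0.28 0.32 0.1 ]
sprung [  2.  -74.5   2.3] fixed [ 1.8 69.7  1.5] tilt -0.32 Fstand [-0.23 -0.03  0.64]
```

View pics/w13b.png

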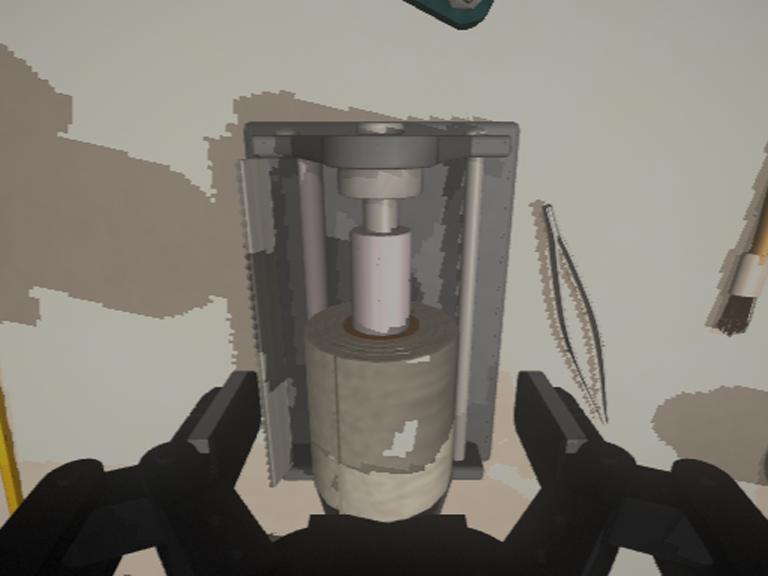

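The gripper is clear and the roll stays in the stand. Retreating straight up.

>>> {"fn": "jog_arm", "kwargs": {
  "steps": [
    [[0,0,-1],[0,0,0]],
    [[0,0,-2],[0,0,0]],
    [[0,0,-3],[0,0,0]],
    [[0,0,-3],[0,0,0]],
    [[0,0,-3],[0,0,0]],
    [[-3,0,-2],[0,0,0]],
    [[-3,0,0],[0,0,0]],
    [[0,0,0],[0,0,0]]
  ]
}}

```text
t: 16.45
tool_pos: [0.5592, -0.0714, 0.3844]
tool_rot: [1.952, 2.449, 0.001]
contact_force: [-0.4, 1.6, 0.2]
opening: 0.0851
```

```bash
python3 -c "
from h import *
where()
snap('wrist','w14');snap('side','s14')
a=cv2.imread('pics/w14.png');cv2.imwrite('pics/w14b.png',cv2.resize(a,None,fx=1.5,fy=1.5,interpolation=cv2.INTER_CUBIC))
a=cv2.imread('pics/s14.png')[150:260,190:340];cv2.imwrite('pics/s14b.png',cv2.resize(a,None,fx=5,fy=5,interpolation=cv2.INTER_CUBIC))"
```

```text
sprung [   1.6 -134.5  153.5] fixed [  0.9   9.6 152.4] tilt -0.43 Fstand [-0.08  1.61  0.15]
```

View pics/w14b.png

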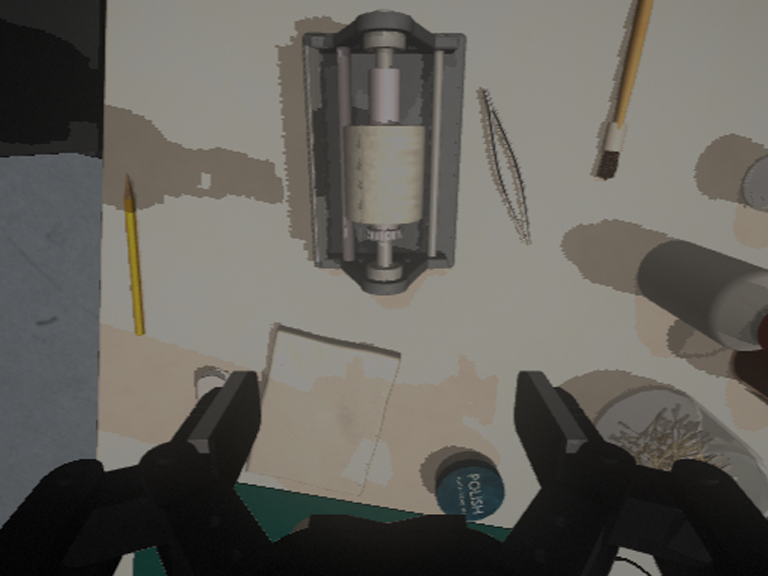

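View pics/s14b.png

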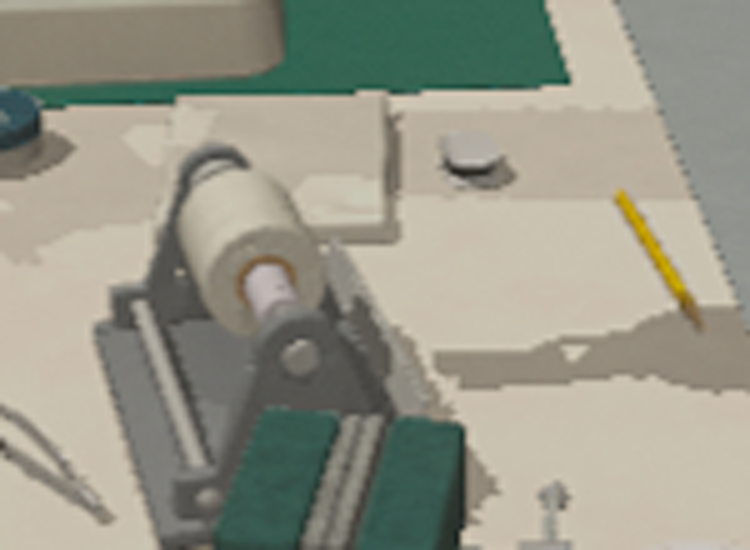

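Both pins sit in their cups: fixed pin at (384,58) and sprung pin at (384,255) at 1.5x. The roll lies level between the cheeks, and the loupe, pencil and tweezers are where they were. Handing in.

```bash
python3 -c "
from h import *
c=load('w14')
for n,u,v in (('fixed rim',384,47),('fixed tube end',384,69),('roll end',385,125),('sprung rim',384,268)):
    print(n,((frame().T@(onz(c,u/1.5,v/1.5,.075)-MID))*1000).round(1))
print(ctrl.finish_job())"
```

```text
fixed rim [-0.  63.6  0. ]
fixed tube end [-0.  52.6  0. ]
roll end [ 0.7 22.9  0. ]
sprung rim [  0.4 -64.4   0. ]
the job is handed in; nothing more can be done
None
```

The roll is in the stand, level and held by its spring between the two cups, and I handed the job in at about 16.5 s of the 58 s.

**What I did:** I gripped the roll at its centre with 70 N. The spindle's middle lay about 3.5 mm off the roll's centre, towards the fixed end. Holding it tilted 12°, I set the sprung pin in the -y cup and pressed about 13–14 mm. I then levelled it, eased the fixed pin into the +y cup until I felt its floor, opened the gripper and withdrew straight up.

**Forces:** The highest contact force I read while pressing was about 9 N. Readings came only at the end of each move call, so a short peak in between would not show.

**Last checks:**
- **Pins:** The last wrist picture shows both pins in their cups, with the spindle in line with the cups to within 1 mm. The side view agrees at the +y end; the roll hides the -y cup there.
- **Seating:** The fixed tube end measures at y = 52.6 mm, where 52 is fully seated.
- **Small disagreement:** The cup rims measured at 63.6 and -64.4 mm rather than ±62. I read those off rough pixel positions, so I took it as measuring error.
- **Surroundings:** The tweezers, loupe and pencil lie where they were. The petri dish was not in the last close-up, but no move went near it.

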